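# Set a bar against the flip stop of a drilling jig

### The arm

A 6-joint arm with a two-finger parallel gripper is mounted at the origin on the work surface. World frame = base frame: x ahead of the robot, y to its left, z up, the work surface at z = 0. Lengths are in mm, angles in rad, forces in N, time in s.
With the tool pointing down it reaches from about 275 to 1000 mm from the base axis. Payload 8.4 kg.
Tool frame: the origin (TCP) lies at the very end of the fingers, on their centre line; the grasp point (between the pads) lies behind it (r.grip_point_offset is the x of the grasp point in the tool frame, in mm); x points along the fingers, z is the direction in which the jaws open and shut, and the axes are right-handed (so a half turn about x gives the same grasp; the last joint's range is limited). The gripper opens to 85 mm and grips with 20 to 120 N. Pads are 22 mm wide; open, the fingers measure 114 mm over their backs; the gripper's body (76 mm by 85 mm) begins 54 mm behind the grasp point. The pads swing forward as they close: fully open they stand 13 mm farther back than shut.
Start: joints at [-1.278, 0.353, 1.633, -0, 1.155, -0.002], TCP at [181.591, -598.041, 231.281] pointing down, gripper open.
Joint ranges: [-2.63, 2.63], [-0.92, 2.1], [0.06, 2.66], [-1.3, 4.44], [0, 2.69], [-3.02, 3.02]. Speed limits (rad/s): [2.22, 2.22, 2.79, 3.14, 3.14, 3.14].

### API

Orientations are given as [roll, pitch, yaw] about the fixed x, y, z axes, in that order (R = Rz(yaw) Ry(pitch) Rx(roll)).
In Python, from rig import r, vision, order gives the robot as it stands. The module is installed in compiled form; this text tells all that it offers.
- The arm moves only by the tool step_arm, never from a script. Its argument "rows" is a list of rows, each a list of 7 numbers: the shift along the world's x, y, z in mm, then the turn, a rotation vector about the world's x, y, z in rad, then the finger opening in mm, from 0 to 85.4. A call has exactly 8 rows; each row is the pose to reach, as a shift and turn from the pose measured when the call began; what a row does not reach only later rows make up. A row lasts 1/8 s, in which the tool goes at most 62.5 mm and 10.7 degrees, less where a joint would pass 70% of its speed; a pose out of reach is approached as far as the arm can. A call with a gripper value outside its range is refused whole. The fingers move at their own pace and stop on an object; "force" is the grip in N (left out, the last holds). Time passes only in rows, so rows that repeat a pose let the fingers close, or fill a call up. It gives the time, the measured TCP pose, the force and the opening at its end, in the units of the state.
- r.sense(): the state, without advancing time (a new reading comes with each control period).
- vision.grab_frame(name): name is "side" or "top" or "wrist"; returns (picture, depth): 400x640x3 uint8, red, green, blue; 400x640 float32, mm along the optical axis (not along the pixel's ray), 0 where there is no reading.
- vision.camera_info(name): a dict with "K" (3x3 intrinsics, pixels), "origin" and "attitude" of the camera in the world; the wrist camera has in their place "tool_from_camera" (4x4, takes a point from camera to tool coordinates, whose origin is the TCP and whose axes are the tool frame's). Camera axes: x right, y down, z forward; pixel columns grow to the right and rows downward; lengths in mm; the calibration is good to about 2 mm. A picture is of the moment at which its call begins: read the wrist's pose just before it. camera_info takes no time and is no camera call.
- order.sign_off(): hands the job in, once; it reports no verdict.
The state is a dict: "clock": time; "qpos": joint angles; "qvel": joint speeds; "joint_efforts": joint torques, N m; "eef_pos": TCP position; "tcp_rot": TCP orientation; "contact_force": force on the tool from outside, world axes, zero at the start; "wrist_torque": the same for the moment, N m; "opening": opening from 0.0 (shut) to 1.0 (fully open).
Only numpy, scipy, OpenCV 4.12 (cv2) and the standard library are available. Lean on these libraries where they do the work, as an engineer would, in place of code of your own. Each camera call takes 0.05 s, during which the arm holds its last target.

### The job

Of the two flip stops on the drilling jig's fence, flip the one farther from the drill bush fully down, then slide the aluminium bar back flat against the fence and endways along it until the play in that stop's worn hinge is taken up and the bar's end bears firmly on it for a moment, yet gently enough that the stop, clamped only finger-tight, does not slip. Leave the bar lying flat, touching the fence along its whole length and butted to the stop, with the other stop still up and the things around undisturbed.

Things in the scene. Friction and masses are not known exactly. Their poses are not given: they have to be found in the camera images.
- jig: drilling jig screwed to the bench: plywood base 220 x 620 x 18 mm, on it an aluminium T-slot fence 570 mm long, 20 mm deep, 40 mm tall. Origin: on the underside, 100 mm from its back edge, mid-length; z up; y along the fence (stops towards -y, drill bush towards +y); x across, towards the fence. In its frame the base's top is at z = 18 mm, the fence's front face x = 40 mm, its top z = 58 mm
- fence_face (a point): middle of the fence's front face, which looks to the jig's -x: 40 mm to +x of the jig's origin, 20 mm above the base's top. Axes as the jig's
- drill_bush (a point): lower mouth of the round steel drill bush (18 mm across), 7 mm above the bar's top when the bar is under it. Its carrier, a steel plate 44 mm wide along the fence, sits on the fence's top and overhangs the base to 37 mm in front of the fence's face, from 40 to 58 mm above the base's top. Nothing is drilled now
- bar_center (a point): centre (half-way up) of the loose stock: aluminium flat bar 40 mm wide (x), 320 mm long (y), 20 mm tall (z), 0.45 to 0.95 kg, lying flat on the jig's base in front of the fence, at a small angle to it. Axes are the bar's own and agree with the jig's when flush (the centre is then 20 mm in front of the fence's face). It slides under some 1 to 8 N, differing from run to run
- bar_end (a point): centre of the bar's -y end face, 160 mm from the bar's centre: the end that must bear on the stop
- bar_tail (a point): centre of the bar's other (+y) end face, 160 mm from the bar's centre
- far_flag (a joint): angle (rad) of the flag of the stop to use, the one farther from the drill bush: 0 = fully down on its rest, about 3.1 = swung up and back over the fence. The hinge is stiff (about 0.12 N m): the flag stays where it is left and must be pushed all the way to its rest. Rising, the blade first swings out to -x, then up, then back over the fence
- far_hinge (a point): middle of the hinge pin (along y) of that stop, on its carriage: 24 mm above the fence's top, 10 mm behind the fence's face; axes as the jig's. The steel carriage is 36 mm wide along the fence, clamped only finger-tight in the T-slot, and slips along the fence if pushed with more than about 7 N
- far_knob (a point): black thumb knob (26 mm across) at the back of the fence that clamps that carriage
- far_face (a point): point on the flag's +y side, where the bar's end will bear; moves with the flag. When down it is 27 mm to -x of the pin, 48 mm below it and 7 mm to +y of the flag's middle. The worn flag floats a few mm along its pin between the carriage's two ears (under 1 N moves it), so it bears only when pushed to the end of that play
- far_tip (a point): free end of the flag's blade, mid-thickness: 27 mm to -x of the pin and 61 mm below it when down. The aluminium flag is 14 mm thick along y. Down, its arm (16 mm tall) runs 41 mm to -x from the pin; from it the blade, 13 to 41 mm to -x of the pin, hangs down to 3 mm above the base, 3 mm off the fence's face. The blade's side that faces -x when down faces +x when up
- near_flag (a joint): angle of the flag of the other, like stop (nearer to the drill bush), which is up (about 3) and is to stay up
- near_hinge (a point): hinge pin of the other stop, placed and built like the first
- pail: bystander: white lidded plastic pail, 132 mm across, 140 mm tall; origin under its centre
- drill: bystander: cordless drill standing on its battery, about 200 mm tall; origin under its battery
- screw_bin: bystander: small blue bin of screws, 100 x 160 x 55 mm; origin under its centre
- scraper: bystander: wooden-handled tool 180 mm long lying on the bench

How it is judged:
By the outcome, as a careful person would: the job done as asked, in the order asked, and still so for the second after the job is handed in, with the robot touching nothing.
It also fails if it takes over 72 s, if anything falls off the work surface, if the arm or the gripper's body presses on something with over 40 N, if the wrist force passes 120 N, or if a joint passes its speed limit or range.

## Working session

There is one attempt and no reset: what is moved stays moved. The work goes in short steps, Python scripts to look and compute and a tool call to move; the robot and the scene stay as the last step left them, time stands still between calls to the robot, and variables do not carry over. Pictures are saved under pics/ and viewed, and the job is handed in when it is done.

Besides the shell and the picture viewer there is one more tool, called after "Emit:" by a JSON object that holds its "op" and its "data". step_arm: Moves the arm, as the interface text tells. Its arguments: {"type":"object","properties":{"rows":{"type":"array"},"force":{"type":"number"}},"required":["rows"]}

```bash
mkdir -p pics; python3 - <<'E'
from rig import r, vision, order
import cv2,numpy as np
print(r.sense(), r.grip_point_offset)
for n in ["side","top","wrist"]:
    p,d=vision.grab_frame(n); cv2.imwrite(f"pics/{n}0.png",p[:,:,::-1]); np.save(f"pics/{n}0.npy",d)
    print(n,vision.camera_info(n))
E
```

```text
{'clock': 0.0, 'qpos': array([-1.27841267e+00,  3.53646817e-01,  1.63415027e+00,  2.41598408e-05,
        1.15518211e+00, -2.41766687e-03]), 'qvel': array([ 0.00135485,  0.00249185, -0.00022569, -0.00245546, -0.00166444,
        0.00038924]), 'joint_efforts': array([ 2.13160420e-03, -6.05246472e+01, -3.42068624e+01, -9.69689813e-05,
        9.14415345e-03, -9.03238401e-06]), 'eef_pos': array([ 181.45204716, -597.57921156,  230.55560242]), 'tcp_rot': array([3.12324492, 1.56940961, 1.84724014]), 'contact_force': array([ 0.58593768, -0.65333344, -0.15543062]), 'wrist_torque': array([ 0.03574002, -0.01590768,  0.02430071]), 'opening': 0.9987409608711534} -18.700000000000003
side {'K': array([[515.25086816,   0.        , 322.20810028],
       [  0.        , 515.25086816, 205.5478513 ],
       [  0.        ,   0.        ,   1.        ]]), 'origin': array([ 403.79207114, 1187.74035244, 1187.36185795]), 'attitude': array([-2.31922578,  0.01943678, -2.99279084])}
top {'K': array([[426.52940618,   0.        , 318.6149228 ],
       [  0.        , 426.52940618, 195.32442542],
       [  0.        ,   0.        ,   1.        ]]), 'origin': array([ 395.87150509,  -22.3928211 , 1482.45917818]), 'attitude': array([-3.0098075 ,  0.02130233, -1.56089881])}
wrist {'K': array([[301.35393185,   0.        , 322.19196125],
       [  0.        , 301.35393185, 199.35564374],
       [  0.        ,   0.        ,   1.        ]]), 'tool_from_camera': array([[ 1.31617419e-04, -3.16739666e-01,  9.48512502e-01,
        -1.41562103e+02],
       [ 9.94702168e-04, -9.48512000e-01, -3.16739636e-01,
         8.04080812e+01],
       [ 9.99999497e-01,  9.85175896e-04,  1.90220931e-04,
         3.40354618e-01],
       [ 0.00000000e+00,  0.00000000e+00,  0.00000000e+00,
         1.00000000e+00]])}
```

View pics/top0.png

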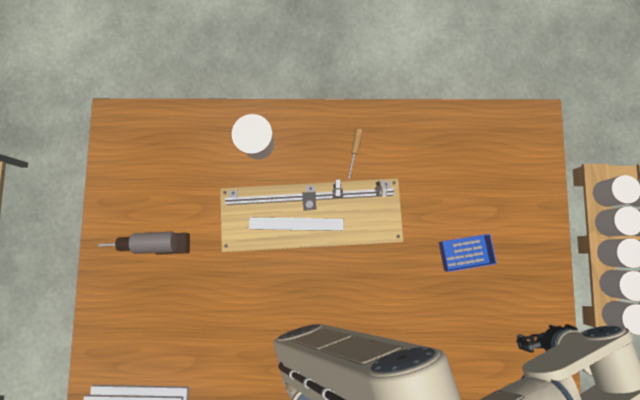

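View pics/side0.png

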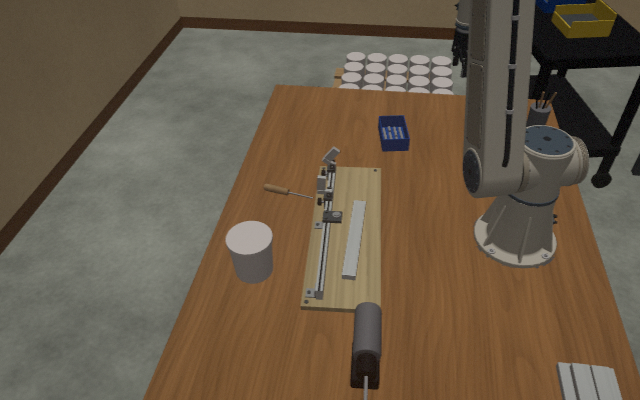

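View pics/wrist0.png

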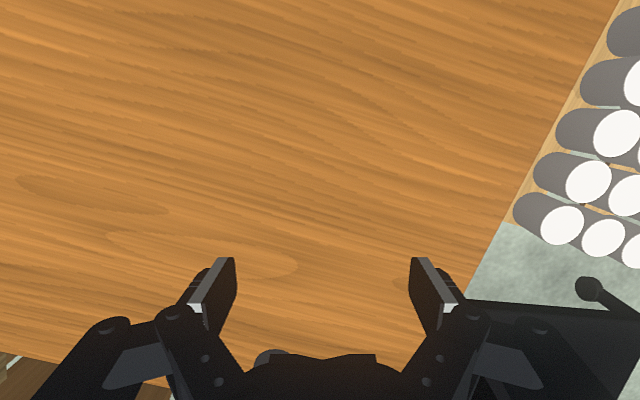

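The top view shows the jig with its corners near (221,190), (398,180), (403,242) and (222,251). The bar is at (249–343, 224), the drill bush at (309,200), the near stop at (338,188) and the far stop at (382,188). Next I'll zoom in and measure.

```bash
cat > h.py <<'E'
import numpy as np, cv2
from scipy.spatial.transform import Rotation as R
from rig import r, vision, order
def cam(n,state=None):
    c=vision.camera_info(n); K=c["K"]
    if n=="wrist":
        T=np.array(c["tool_from_camera"]); Rt=R.from_euler("xyz",state["tcp_rot"]).as_matrix()
        return K, Rt@T[:3,:3], Rt@T[:3,3]+state["eef_pos"]
    return K,R.from_euler("xyz",c["attitude"]).as_matrix(),c["origin"]
def ray(C,uv,z):
    K,Rm,o=C; d=Rm@np.linalg.inv(K)@np.array([uv[0],uv[1],1.]); return o+d*(z-o[2])/d[2]
def pt(C,u,v,dep):
    K,Rm,o=C; return o+Rm@(np.linalg.inv(K)@np.array([u,v,1.])*dep)
def cloud(C,dep):
    K,Rm,o=C; v,u=np.mgrid[:400,:640]; P=np.stack([u,v,np.ones_like(u)],-1)@np.linalg.inv(K).T*dep[...,None]
    return P@Rm.T+o
def proj(C,P):
    K,Rm,o=C; q=K@(Rm.T@(np.asarray(P)-o)); return q[:2]/q[2]
E
python3 - <<'E'
from h import *
im=cv2.imread("pics/top0.png"); cv2.imwrite("pics/topz.png",cv2.resize(im[165:265,210:410],None,fx=4,fy=4,interpolation=cv2.INTER_CUBIC))
im=cv2.imread("pics/side0.png"); cv2.imwrite("pics/sidez.png",cv2.resize(im[140:310,290:400],None,fx=3.5,fy=3.5,interpolation=cv2.INTER_CUBIC))
C=cam("top"); d=np.load("pics/top0.npy")
P=cloud(C,d)
for u,v in [(420,200),(240,235),(300,224),(310,200),(338,188),(382,188)]: print(u,v,P[v,u].round(1))
m=(d>0)&(abs(P[...,2]-38)<5)&(np.indices((400,640))[1]>225)&(np.indices((400,640))[1]<380)&(np.indices((400,640))[0]>205)&(np.indices((400,640))[0]<240)
print(m.sum())
for u,v in [(221,190),(398,180),(403,242),(222,251)]: print(ray(C,(u,v),18).round(1))
E
```

```text
420 200 [ 577.6 -341.3    4.7]
240 235 [450.4 279.9  16.1]
300 224 [488.4  72.2  40.8]
310 200 [566.9  38.2  70. ]
338 188 [597.4 -53.4 140.9]
382 188 [ 597.6 -192.3  145.2]
931
[606.  351.4  18. ]
[ 645.3 -264.    18. ]
[ 431.6 -277.9   18. ]
[395.2 339.5  18. ]
```

View pics/topz.png

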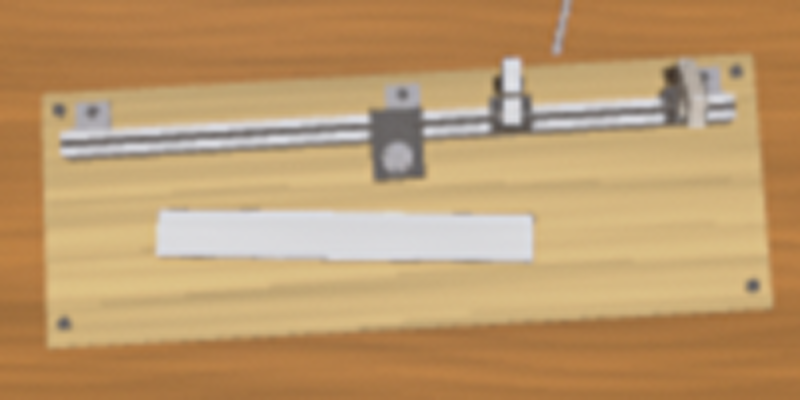

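View pics/sidez.png

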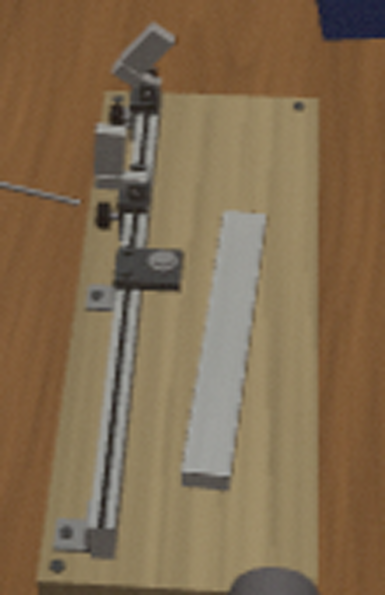

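The zoomed views show:
- The far stop's flag is up, at top crop (690,95) and side crop (140,55).
- The near flag is swung back over the fence.
- The bar is yawed by a few degrees, well in front of the fence.

Now I'll measure the poses.

```bash
cat > meas.py <<'E'
from h import *
def base(im,C):
    hsv=cv2.cvtColor(im,cv2.COLOR_BGR2HSV)
    m=((hsv[...,0]>14)&(hsv[...,0]<30)&(hsv[...,2]>120)).astype(np.uint8)
    mm=np.zeros_like(m); mm[160:270,200:420]=m[160:270,200:420]
    mm=cv2.morphologyEx(mm,cv2.MORPH_CLOSE,np.ones((25,25)))
    cs,_=cv2.findContours(mm,cv2.RETR_EXTERNAL,cv2.CHAIN_APPROX_NONE); c=max(cs,key=cv2.contourArea)
    W=np.array([ray(C,p[0],18)[:2] for p in c],np.float32)
    return cv2.minAreaRect(W)
def bar(im,C,region=(205,240,230,400)):
    hsv=cv2.cvtColor(im,cv2.COLOR_BGR2HSV); a,b,c0,d=region
    m=((hsv[...,1]<40)&(hsv[...,2]>150)).astype(np.uint8); mm=np.zeros_like(m); mm[a:b,c0:d]=m[a:b,c0:d]
    cs,_=cv2.findContours(mm,cv2.RETR_EXTERNAL,cv2.CHAIN_APPROX_NONE); c=max(cs,key=cv2.contourArea)
    W=np.array([ray(C,p[0],38)[:2] for p in c],np.float32)
    return cv2.minAreaRect(W)
E
python3 - <<'E'
from meas import *
im=cv2.imread("pics/top0.png"); C=cam("top")
hsv=cv2.cvtColor(im,cv2.COLOR_BGR2HSV)
for p in [(240,235),(420,200),(300,224),(260,199)]: print(hsv[p[1],p[0]])
b=base(im,C); print(b, cv2.boxPoints(b))
b=bar(im,C); print(b, cv2.boxPoints(b))
P=cloud(C,np.load("pics/top0.npy"))
# fence top pts
print("fence depth:",[P[v,u].round(1) for u,v in [(240,201),(280,199),(325,196),(360,194)]])
# tall points (flags)
for x0,x1 in [(325,352),(370,395)]:
    s=P[175:205,x0:x1].reshape(-1,3); s=s[s[:,2]>85]; 
    print(len(s)); print(s[np.argsort(s[:,0])][::max(1,len(s)//25)].round(0))
E
```

```text
[ 20 100 219]
[ 15 160 174]
[120   3 219]
[  0   7 142]
((524.9856567382812, 45.059967041015625), (378.7220153808594, 768.0107421875), 0.3013215661048889) [[ 333.6078   428.06418]
 [ 337.64673 -339.93594]
 [ 716.3635  -337.94424]
 [ 712.3246   430.05588]]
((490.39215087890625, 88.1689682006836), (316.26800537109375, 39.90925598144531), 89.65099334716797) [[469.47467 -69.84055]
 [509.38318 -70.08366]
 [511.30963 246.1785 ]
 [471.40112 246.4216 ]]
fence depth: [array([563.1, 275. ,  58.9]), array([571.1, 140. ,  57.3]), array([582.3, -11.7,  57.5]), array([ 590.1, -129.5,   56.4])]
85
[[ 396.  -22. 1482.]
 [ 582.  -65.   92.]
 [ 582.  -42.   86.]
 [ 585.  -64.   92.]
 [ 586.  -48.   85.]
 [ 588.  -51.   92.]
 [ 589.  -45.   88.]
 [ 589.  -48.   85.]
 [ 592.  -58.   90.]
 [ 592.  -51.   85.]
 [ 595.  -51.   91.]
 [ 595.  -55.   87.]
 [ 597.  -53.  141.]
 [ 598.  -58.   92.]
 [ 599.  -55.   87.]
 [ 600.  -51.  100.]
 [ 600.  -50.  141.]
 [ 603.  -47.  145.]
 [ 604.  -50.  140.]
 [ 607.  -53.  139.]
 [ 610.  -53.  144.]
 [ 611.  -45.   91.]
 [ 613.  -44.  101.]
 [ 616.  -53.  147.]
 [ 616.  -50.  142.]
 [ 619.  -50.  148.]
 [ 620.  -57.  141.]
 [ 623.  -50.  143.]
 [ 623.  -53.  140.]]
112
[[ 396.  -22. 1482.]
 [ 573. -193.  135.]
 [ 577. -200.  135.]
 [ 579. -202.  140.]
 [ 581. -201.  148.]
 [ 584. -191.  129.]
 [ 585. -205.  146.]
 [ 588. -198.  149.]
 [ 590. -191.  155.]
 [ 590. -204.  151.]
 [ 593. -186.   87.]
 [ 593. -195.  152.]
 [ 596. -190.  114.]
 [ 597. -195.  147.]
 [ 598. -185.   96.]
 [ 601. -192.  147.]
 [ 602. -190.  139.]
 [ 603. -190.   86.]
 [ 605. -196.  139.]
 [ 606. -190.   87.]
 [ 609. -194.  134.]
 [ 612. -189.   95.]
 [ 614. -198.  126.]
 [ 617. -199.  123.]
 [ 618. -189.   96.]
 [ 621. -193.  118.]
 [ 626. -194.  109.]
 [ 630. -191.  106.]]
```

```bash
python3 - <<'E'
from meas import *
im=cv2.imread("pics/top0.png"); C=cam("top")
hsv=cv2.cvtColor(im,cv2.COLOR_BGR2HSV)
m=((hsv[...,0]>=17)&(hsv[...,0]<30)&(hsv[...,1]<130)&(hsv[...,2]>150)).astype(np.uint8)
mm=np.zeros_like(m); mm[170:262,212:412]=m[170:262,212:412]
mm=cv2.morphologyEx(cv2.morphologyEx(mm,cv2.MORPH_OPEN,np.ones((3,3))),cv2.MORPH_CLOSE,np.ones((31,31)))
cs,_=cv2.findContours(mm,cv2.RETR_EXTERNAL,cv2.CHAIN_APPROX_NONE); c=max(cs,key=cv2.contourArea)
W=np.array([ray(C,p[0],18)[:2] for p in c],np.float32); b=cv2.minAreaRect(W); print(b); print(cv2.boxPoints(b))
s=r.sense(); print(R.from_euler("xyz",s["tcp_rot"]).as_matrix().round(3))
E
```

```text
((522.6964111328125, 39.225433349609375), (221.5563201904297, 620.9232788085938), 3.6403307914733887)
[[ 392.42963  342.027  ]
 [ 431.85394 -277.6434 ]
 [ 652.9632  -263.57614]
 [ 613.5389   356.09427]]
[[-0.     0.957  0.291]
 [ 0.001  0.291 -0.957]
 [-1.    -0.    -0.001]]
```

Emit:
{"op": "step_arm", "data": {"rows": [[50,40,70,0,0,-0.05,0],[95,90,70,0,0,-0.1,0],[140,145,70,0,0,-0.15,0],[190,200,70,0,0,-0.2,0],[235,255,70,0,0,-0.232,0],[280,310,70,0,0,-0.232,0],[320,365,70,0,0,-0.232,0],[350,410,70,0,0,-0.232,0]]}}

```text
clock: 1.15
eef_pos: [495.4, -236.8, 300.6]
tcp_rot: [3.065, 1.57, 1.557]
contact_force: [0.8, -0.5, -0.1]
opening: 0.0
```

```bash
python3 - <<'E'
from meas import *
s=r.sense(); print(s); 
p,d=vision.grab_frame("wrist"); cv2.imwrite("pics/w1.png",p[:,:,::-1]); np.save("pics/w1.npy",d); np.save("pics/w1s.npy",[s],allow_pickle=True)
E
```

```text
{'clock': 1.15, 'qpos': array([-4.49172555e-01,  1.73479950e-01,  1.71566652e+00,  9.19799886e-04,
        1.25285271e+00,  1.05856975e+00]), 'qvel': array([ 9.08705626e-01,  1.08143898e-01, -1.31629367e-01,  6.00980291e-05,
        1.90459453e-02,  9.04505217e-01]), 'joint_efforts': array([ -6.68232098, -51.64126396, -34.14109111,   0.08566846,
         0.30567781,  -1.49283852]), 'eef_pos': array([ 495.39048608, -236.79796676,  300.59653749]), 'tcp_rot': array([3.06503308, 1.56983273, 1.55700306]), 'contact_force': array([ 0.75330754, -0.53206684, -0.13323472]), 'wrist_torque': array([ 0.00405275, -0.0519316 , -0.02510342]), 'opening': 0.0002766810721935292}
```

View pics/w1.png

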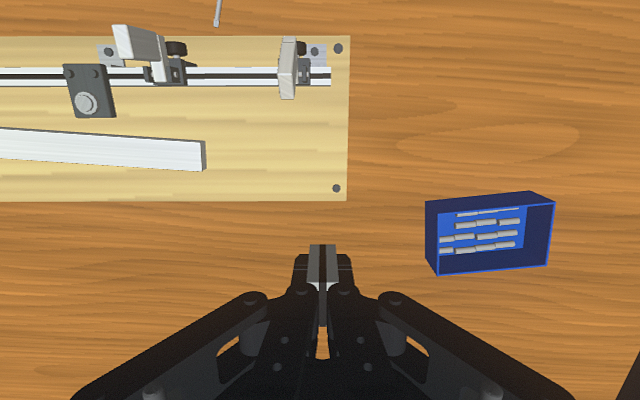

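Emit:
{"op": "step_arm", "data": {"rows": [[20,30,0,0,0,0,0],[35,45,0,0,0,0,0],[35,47,0,0,0,0,0],[35,47,0,0,0,0,0],[35,47,0,0,0,0,0],[35,47,0,0,0,0,0],[35,47,0,0,0,0,0],[35,47,0,0,0,0,0]]}}

```text
clock: 2.2
eef_pos: [534.0, -184.4, 300.6]
tcp_rot: [2.588, 1.566, 1.081]
contact_force: [-0.4, 0.7, -0.6]
opening: -0.001
```

```bash
python3 - <<'E'
from meas import *
s=r.sense(); print(s["eef_pos"],s["tcp_rot"],s["qvel"].round(3)); 
p,d=vision.grab_frame("wrist"); cv2.imwrite("pics/w2.png",p[:,:,::-1]); np.save("pics/w2.npy",d)
import pickle; pickle.dump(s,open("pics/w2.pkl","wb"))
cv2.imwrite("pics/w2z.png",cv2.resize(p[0:240,0:640,::-1],None,fx=1.25,fy=1.25))
E
```

```text
[ 533.9627179  -184.41208849  300.62854362] [2.58762    1.56553227 1.08145158] [ 0.005  0.002 -0.001  0.001  0.001  0.   ]
```

View pics/w2.png

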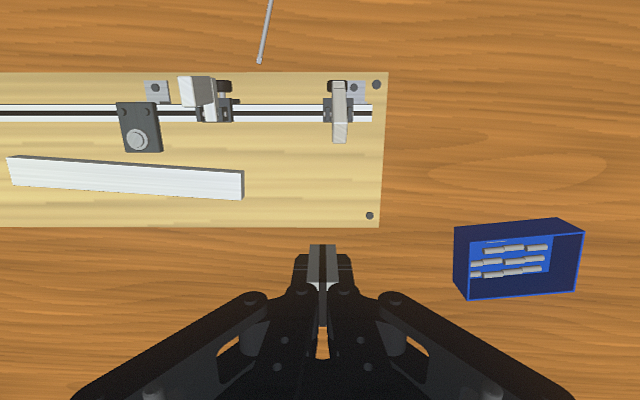

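The wrist view is sharp:
- Far stop: carriage at (338,108), with the flag at (340,110).
- Fence: front top edge near row 121.
- Bar: its -y end is at (243,185).
- Base: its -y end corners are at (388,72) and (380,227).

Now I'll measure from this view.

```bash
python3 - <<'E'
from meas import *
import pickle
s=pickle.load(open("pics/w2.pkl","rb")); C=cam("wrist",s); im=cv2.imread("pics/w2.png"); d=np.load("pics/w2.npy"); P=cloud(C,d)
hsv=cv2.cvtColor(im,cv2.COLOR_BGR2HSV)
# fence front edge by gray->yellow transition
for u in [20,60,100,180,260,290,310,360,368]:
    col=hsv[95:145,u]; g=np.where(col[:,1]<60)[0]; 
    if len(g): v=95+g.max(); print(u,v, ray(C,(u,v+.5),58).round(1))
for uv in [(388,72),(380,227)]: print("base",ray(C,uv,18).round(1))
reg=(150,205,0,260)
m=((hsv[...,1]<40)&(hsv[...,2]>170)).astype(np.uint8); mm=np.zeros_like(m); mm[150:205,0:260]=m[150:205,0:260]
cs,_=cv2.findContours(mm,cv2.RETR_EXTERNAL,cv2.CHAIN_APPROX_NONE); c=max(cs,key=cv2.contourArea)
W=np.array([ray(C,p[0],38)[:2] for p in c],np.float32); b=cv2.minAreaRect(W); print("bar",b,cv2.boxPoints(b))
yaw=.0635; J=np.array([[np.cos(yaw),np.sin(yaw)],[-np.sin(yaw),np.cos(yaw)]]); o=np.array([532.7,39.9])
s_=P[75:150,320:360].reshape(-1,3); s_=s_[(d[75:150,320:360].ravel()>0)&(s_[:,2]>64)]
q=np.c_[(s_[:,:2]-o)@J.T,s_[:,2]]
q=q[np.argsort(q[:,2])]; print(len(q)); print(q[::max(1,len(q)//40)].round(0).tolist())
print("bush",[P[v,u].round(1) for u,v in [(137,140),(125,150),(160,150)]])
E
```

```text
20 121 [563.5 194.5  58. ]
60 121 [566.8 144.7  58. ]
100 121 [570.1  94.9  58. ]
180 121 [576.6  -4.4  58. ]
260 121 [ 583.2 -103.5   58. ]
290 121 [ 585.6 -140.6   58. ]
310 121 [ 587.3 -165.3   58. ]
360 121 [ 591.3 -227.1   58. ]
368 121 [ 592.  -236.9   58. ]
base [ 653.5 -261.7   18. ]
base [ 435.2 -278.8   18. ]
bar ((491.86456298828125, 86.97339630126953), (317.9007873535156, 39.381534576416016), 89.75050354003906) [[471.48184 -71.88974]
 [510.863   -72.06123]
 [512.2473  245.83653]
 [472.86612 246.00803]]
1294
[[65.0, -234.0, 66.0], [62.0, -233.0, 68.0], [69.0, -254.0, 69.0], [62.0, -230.0, 69.0], [66.0, -225.0, 69.0], [65.0, -228.0, 70.0], [59.0, -234.0, 71.0], [54.0, -226.0, 84.0], [57.0, -228.0, 90.0], [52.0, -255.0, 91.0], [56.0, -229.0, 91.0], [50.0, -255.0, 92.0], [86.0, -239.0, 102.0], [83.0, -239.0, 105.0], [80.0, -242.0, 108.0], [78.0, -237.0, 114.0], [76.0, -239.0, 117.0], [74.0, -234.0, 119.0], [72.0, -243.0, 122.0], [71.0, -237.0, 124.0], [68.0, -244.0, 127.0], [67.0, -234.0, 129.0], [65.0, -237.0, 131.0], [63.0, -236.0, 134.0], [60.0, -240.0, 136.0], [60.0, -239.0, 138.0], [59.0, -244.0, 139.0], [57.0, -237.0, 141.0], [32.0, -234.0, 142.0], [31.0, -243.0, 143.0], [33.0, -235.0, 144.0], [35.0, -235.0, 145.0], [37.0, -241.0, 146.0], [52.0, -247.0, 147.0], [38.0, -246.0, 148.0], [52.0, -240.0, 149.0], [41.0, -240.0, 150.0], [41.0, -238.0, 151.0], [45.0, -241.0, 152.0], [45.0, -239.0, 153.0], [47.0, -238.0, 154.0]]
bush [array([553.4,  40.2,  77.3]), array([538.7,  61.3,  69.5]), array([541.1,  19.1,  67.2])]
```

Emit:
{"op": "step_arm", "data": {"rows": [[47,-5,-30,0,0,0,0],[95,-10,-60,0,0,0,0],[95,-10,-110,0,0,0,0],[95,-10,-150,0,0,0,0],[95,-10,-160,0,0,0,0],[95,-10,-160,0,0,0,0],[95,-10,-160,0,0,0,0],[95,-10,-160,0,0,0,0]]}}

```text
clock: 3.25
eef_pos: [629.9, -194.7, 142.5]
tcp_rot: [2.14, 1.564, 0.634]
contact_force: [-0.8, 0.3, 0.7]
opening: -0.001
```

```bash
python3 - <<'E'
from meas import *
s=r.sense(); e=s["eef_pos"]; print(e,s["contact_force"])
yaw=.065;c,sn=np.cos(yaw),np.sin(yaw)
def w(x,y,z): return np.array([533.7+c*x-sn*y,39.9+sn*x+c*y,z])
S=48
for th in np.arange(2.5,-.01,-.1):
    n=np.array([-np.cos(th),np.sin(th)]); t=np.array([-np.sin(th),-np.cos(th)])
    f=np.clip((th-np.pi/2)/.4,-1,1)
    p=41*n+S*t+np.array([11*f,0])
    print(round(th,1),(w(50+p[0],-239.5,82+p[1])-e).round(0))
p,d=vision.grab_frame("wrist"); cv2.imwrite("pics/w3.png",p[:,:,::-1])
E
```

```text
[ 629.94086331 -194.65424168  142.48167714] [-0.83321158  0.29158129  0.67659353]
2.5 [-16.  -0.   3.]
2.4 [-22.  -1.   3.]
2.3 [-28.  -1.   2.]
2.2 [-34.  -1.   1.]
2.1 [-41.  -2.  -1.]
2.0 [-46.  -2.  -3.]
1.9 [-54.  -3.  -6.]
1.8 [-62.  -3. -10.]
1.7 [-69.  -4. -14.]
1.6 [-77.  -4. -18.]
1.5 [-83.  -5. -23.]
1.4 [-90.  -5. -28.]
1.3 [-95.  -5. -34.]
1.2 [-100.   -6.  -40.]
1.1 [-103.   -6.  -46.]
1.0 [-104.   -6.  -52.]
0.9 [-105.   -6.  -58.]
0.8 [-105.   -6.  -65.]
0.7 [-104.   -6.  -71.]
0.6 [-103.   -6.  -77.]
0.5 [-101.   -6.  -83.]
0.4 [-98.  -6. -89.]
0.3 [-95.  -5. -94.]
0.2 [-91.  -5. -99.]
0.1 [ -87.   -5. -104.]
-0.0 [ -83.   -5. -108.]
```

View pics/w3.png

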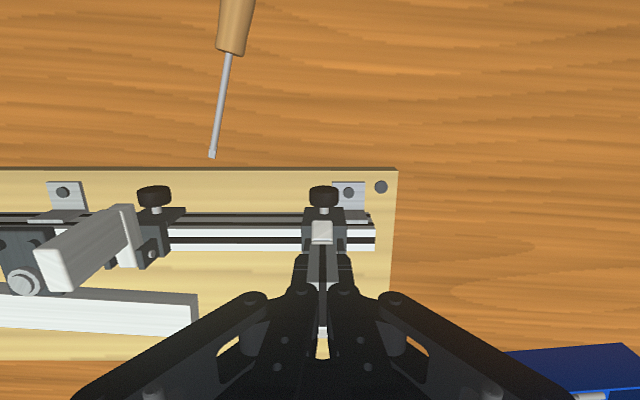

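The wrist view shows the fingers behind and above the flag, on its centre line: the fingertip at (322,245) is in line with the far knob at (323,195). Sweep.

Emit:
{"op": "step_arm", "data": {"rows": [[-10,0,2,0,0,0,0],[-16,0,3,0,0,0,0],[-22,-1,3,0,0,0,0],[-28,-1,2,0,0,0,0],[-34,-1,1,0,0,0,0],[-41,-2,-1,0,0,0,0],[-46,-2,-3,0,0,0,0],[-54,-3,-6,0,0,0,0]]}}

```text
clock: 4.3
eef_pos: [575.9, -197.8, 136.6]
tcp_rot: [2.046, 1.564, 0.54]
contact_force: [1.3, 0.4, 1.5]
opening: 0.001
```

```bash
python3 - <<'E'
from meas import *
s=r.sense(); print(s["eef_pos"],s["contact_force"])
p,d=vision.grab_frame("wrist"); cv2.imwrite("pics/w4.png",p[:,:,::-1])
E
```

```text
[ 575.86239285 -197.76438224  136.58962633] [1.29661727 0.36760797 1.54024376]
```

View pics/w4.png

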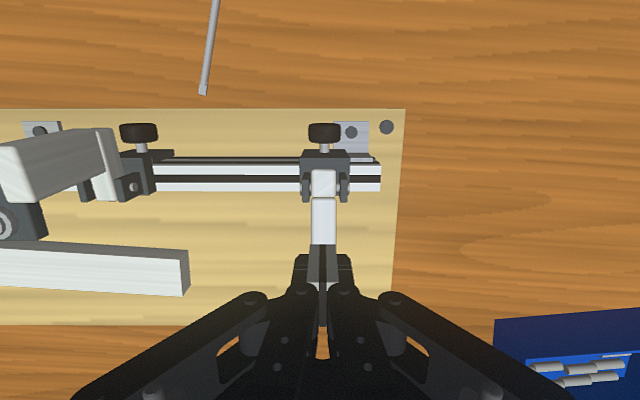

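The flag is turning forward: its blade now runs from (323,185) to the fingertip at (323,245). Continuing along the arc.

Emit:
{"op": "step_arm", "data": {"rows": [[-8,0,-4,0,0,0,0],[-15,-1,-8,0,0,0,0],[-23,-1,-12,0,0,0,0],[-29,-2,-17,0,0,0,0],[-36,-2,-22,0,0,0,0],[-41,-2,-28,0,0,0,0],[-46,-3,-34,0,0,0,0],[-49,-3,-40,0,0,0,0]]}}

```text
clock: 5.35
eef_pos: [524.9, -200.7, 95.3]
tcp_rot: [2.342, 1.565, 0.836]
contact_force: [0.6, -0.5, 1.4]
opening: -0.005
```

Emit:
{"op": "step_arm", "data": {"rows": [[-1,0,-6,0,0,0,0],[-2,0,-12,0,0,0,0],[-2,0,-19,0,0,0,0],[-1,0,-25,0,0,0,0],[0,0,-31,0,0,0,0],[2,0,-37,0,0,0,0],[5,0,-43,0,0,0,0],[8,0,-48,0,0,0,0]]}}

```text
clock: 6.35
eef_pos: [531.9, -200.3, 46.4]
tcp_rot: [2.842, 1.566, 1.336]
contact_force: [-4.7, 0.1, -2.1]
opening: 0.001
```

```bash
python3 - <<'E'
from meas import *
s=r.sense(); print(s["eef_pos"],s["contact_force"])
p,d=vision.grab_frame("wrist"); cv2.imwrite("pics/w5.png",p[:,:,::-1])
E
```

```text
[ 531.93827544 -200.3186113    46.37301601] [-4.6621762   0.05876722 -2.06231133]
```

View pics/w5.png

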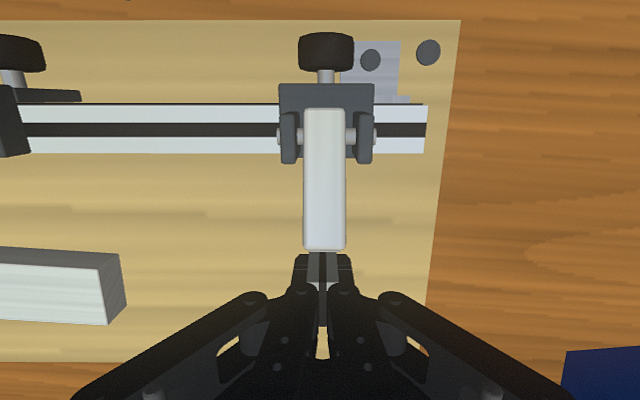

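The flag is nearly down, its arm running from (323,110) to (323,248), midway between the carriage's ears at (289,137) and (364,137). Now press it onto its rest.

Emit:
{"op": "step_arm", "data": {"rows": [[4,0,-4,0,0,0,0],[8,0,-7,0,0,0,0],[12,0,-10,0,0,0,0],[14,1,-11,0,0,0,0],[15,1,-11,0,0,0,0],[16,1,-11,0,0,0,0],[16,1,-11,0,0,0,0],[16,1,-11,0,0,0,0]]}}

```text
clock: 7.4
eef_pos: [545.7, -198.7, 33.6]
tcp_rot: [-2.675, 1.564, 2.102]
contact_force: [-7.7, -1.2, -5.7]
opening: -0.0
```

Emit:
{"op": "step_arm", "data": {"rows": [[2,0,1,0,0,0,0],[3,0,1,0,0,0,0],[4,0,1,0,0,0,0],[5,0,1,0,0,0,0],[5,0,1,0,0,0,0],[5,0,1,0,0,0,0],[5,0,1,0,0,0,0],[5,0,1,0,0,0,0]]}}

```text
clock: 8.4
eef_pos: [546.7, -197.9, 32.8]
tcp_rot: [-2.262, 1.557, 2.515]
contact_force: [-12.4, -0.8, -4.0]
opening: 0.001
```

```bash
python3 - <<'E'
from meas import *
s=r.sense(); print(s["eef_pos"],s["contact_force"])
p,d=vision.grab_frame("wrist"); cv2.imwrite("pics/w6.png",p[:,:,::-1])
p,d=vision.grab_frame("side"); cv2.imwrite("pics/s6.png",cv2.resize(p[140:240,300:400,::-1],None,fx=6,fy=6,interpolation=cv2.INTER_CUBIC))
E
```

```text
[ 546.73451021 -197.90884881   32.84961942] [-12.40662522  -0.77223743  -3.97808538]
```

View pics/w6.png

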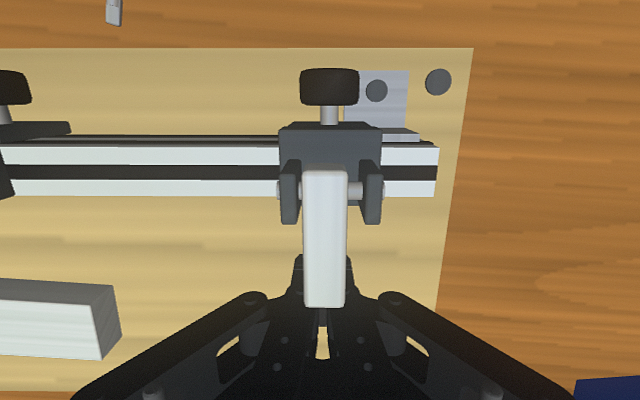

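View pics/s6.png

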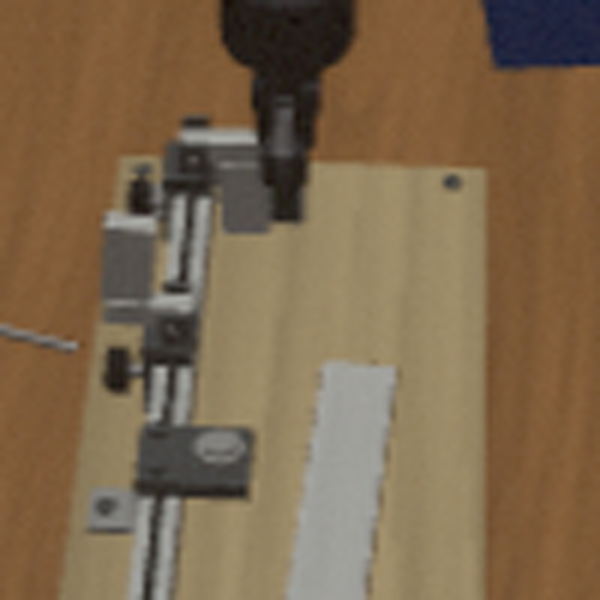

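The flag is fully down. The side view shows its blade hanging vertically at (245,195), and the arm is level. Pushing harder raised the force to 12 N with only about 1 mm of motion, so it is on its rest. Next I'll back off and rise, then open the fingers and tilt the tool for a two-finger push on the bar.

Emit:
{"op": "step_arm", "data": {"rows": [[-8,0,0,0,0,0,0],[-25,0,10,0,0,0,0],[-45,15,50,0,0,0,0],[-60,60,90,0.005,-0.08,0,40],[-70,110,100,0.015,-0.2,0,85],[-80,165,100,0.022,-0.35,0,85],[-90,220,100,0.034,-0.52,0,85],[-99,265,100,0.034,-0.52,0,85]]}}

```text
clock: 9.5
eef_pos: [447.1, 42.3, 131.0]
tcp_rot: [1.592, 1.066, 0.089]
contact_force: [-0.1, 0.2, -0.6]
opening: 0.992
```

```bash
python3 - <<'E'
from meas import *
s=r.sense(); print(s["eef_pos"],s["contact_force"],R.from_euler("xyz",s["tcp_rot"]).as_matrix().round(3))
p,d=vision.grab_frame("wrist"); cv2.imwrite("pics/w7.png",p[:,:,::-1])
p,d=vision.grab_frame("top"); cv2.imwrite("pics/t7.png",p[:,:,::-1])
E
```

```text
[447.06786149  42.25429011 131.04332379] [-0.07610315  0.23002458 -0.62620651] [[ 0.481  0.874  0.07 ]
 [ 0.043  0.057 -0.997]
 [-0.875  0.483 -0.01 ]]
```

View pics/w7.png

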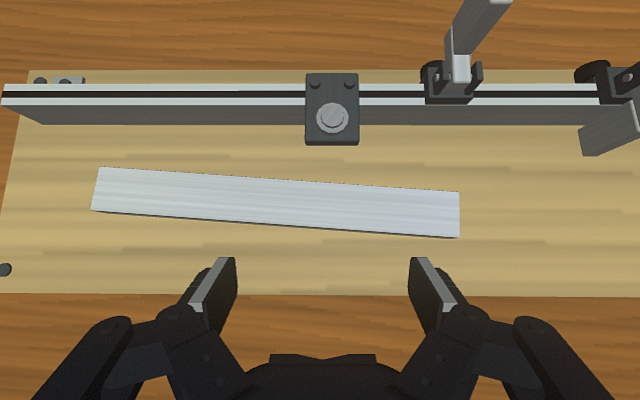

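The view shows the open fingers at (215,285) and (430,285), clear of the bar, which runs from (97,190) to (460,215). The bush is at (332,118).

Emit:
{"op": "step_arm", "data": {"rows": [[0,30,-10,0,0,0,85],[0,43,-40,0,0,0,85],[0,43,-80,0,0,0,85],[0,43,-100,0,0,0,85],[0,43,-110,0,0,0,85],[0,43,-112,0,0,0,85],[0,43,-112,0,0,0,85],[0,43,-112,0,0,0,85]]}}

```text
clock: 10.6
eef_pos: [461.8, 88.4, 61.8]
tcp_rot: [1.595, 1.125, 0.09]
contact_force: [0.5, 0.1, 0.3]
opening: 0.998
```

```bash
python3 - <<'E'
from meas import *
s=r.sense(); print(s["eef_pos"],s["contact_force"],R.from_euler("xyz",s["tcp_rot"]).as_matrix().round(3))
p,d=vision.grab_frame("wrist"); cv2.imwrite("pics/w8.png",p[:,:,::-1])
C=cam("wrist",s); P=cloud(C,d)
p,d=vision.grab_frame("side"); cv2.imwrite("pics/s8.png",cv2.resize(p[140:310,290:440,::-1],None,fx=3.5,fy=3.5,interpolation=cv2.INTER_CUBIC))
E
```

```text
[461.75539212  88.41432784  61.82048487] [0.52606058 0.10537503 0.33415183] [[ 0.429  0.9    0.069]
 [ 0.039  0.057 -0.998]
 [-0.902  0.431 -0.01 ]]
```

View pics/w8.png

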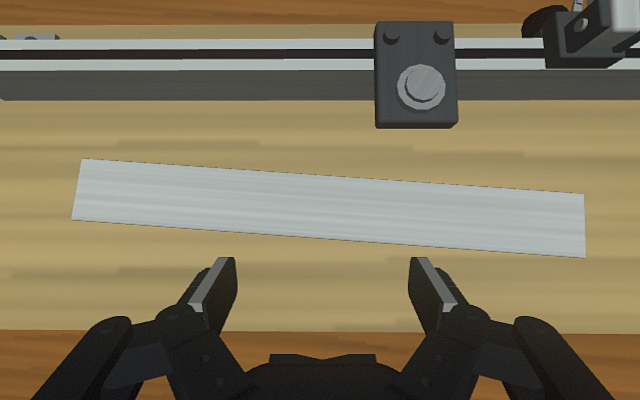

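View pics/s8.png

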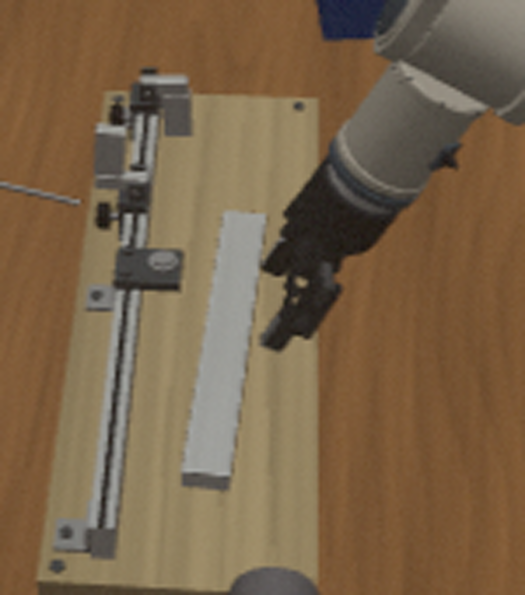

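```bash
python3 - <<'E'
from meas import *
s=r.sense(); print(s["qpos"].round(3))
E
```

```text
[ 0.23   0.279  2.403 -1.293  0.062  3.014]
```

The wrist ran into joint 4's limit: joint 5 is near 0, so a 30° tilt is not reachable this close in. I'll rise and reduce the tilt to about 9°.

Emit:
{"op": "step_arm", "data": {"rows": [[-5,3,30,-0.005,0.08,0,85],[-15,8,50,-0.012,0.2,0,85],[-21,12,50,-0.019,0.295,0,85],[-21,12,50,-0.019,0.295,0,85],[-21,12,40,-0.019,0.295,0,85],[-21,12,30,-0.019,0.295,0,85],[-21,12,20,-0.019,0.295,0,85],[-21,12,20,-0.019,0.295,0,85]]}}

```text
clock: 11.7
eef_pos: [438.9, 99.9, 80.4]
tcp_rot: [1.639, 1.423, 0.132]
contact_force: [0.3, -0.1, -0.1]
opening: 0.998
```

```bash
python3 - <<'E'
from meas import *
s=r.sense(); print(s["qpos"].round(3),s["eef_pos"],s["contact_force"],R.from_euler("xyz",s["tcp_rot"]).as_matrix().round(3))
p,d=vision.grab_frame("wrist"); cv2.imwrite("pics/w9.png",p[:,:,::-1])
C=cam("wrist",s); P=cloud(C,d)
T=R.from_euler("xyz",s["tcp_rot"]).as_matrix()
for u,v in [(228,262),(222,262),(418,262),(226,285),(228,290),(416,290),(232,275)]: print(u,v,((P[v,u]-s["eef_pos"])@T).round(1),P[v,u].round(1))
E
```

```text
[ 0.232  0.25   2.226 -0.03   0.518  1.763] [438.91932171  99.86402523  80.39943191] [ 0.25127633 -0.11951381 -0.08580661] [[ 0.146  0.987  0.065]
 [ 0.019  0.063 -0.998]
 [-0.989  0.147 -0.01 ]]
228 262 [-20.2   9.6 -42.4] [442.7 142.4 102.2]
222 262 [-20.3   9.6 -45.2] [442.5 145.1 102.3]
418 262 [-21.   10.1  44. ] [448.7  56.1 102.2]
226 285 [-27.2   2.1 -42. ] [434.3 141.4 108. ]
228 290 [-26.4  -1.  -41.6] [431.3 140.8 106.8]
416 290 [-25.3  -1.7  43. ] [436.3  56.3 104.8]
232 275 [-18.2   1.5 -41.9] [435.  141.4  99.1]
```

View pics/w9.png

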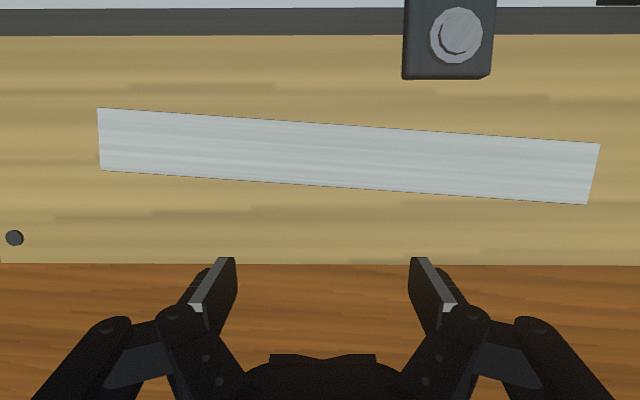

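Depth puts the finger ends at about -13 mm in tool x and their front edge at +10 mm in tool y, as specified. Now lower.

Emit:
{"op": "step_arm", "data": {"rows": [[0,0,-20,0,0,0,85],[0,0,-40,0,0,0,85],[0,0,-55,0,0,0,85],[0,0,-60,0,0,0,85],[0,0,-63,0,0,0,85],[0,0,-65,0,0,0,85],[0,0,-65,0,0,0,85],[0,0,-65,0,0,0,85]]}}

```text
clock: 12.75
eef_pos: [439.6, 100.1, 16.2]
tcp_rot: [1.641, 1.421, 0.135]
contact_force: [-0.6, -0.1, -1.2]
opening: 0.993
```

Emit:
{"op": "step_arm", "data": {"rows": [[5,0.3,0,0,0,0,85],[10,0.6,0,0,0,0,85],[15,1,0,0,0,0,85],[20,1.3,0,0,0,0,85],[25,1.6,0,0,0,0,85],[30,2,0,0,0,0,85],[35,2.3,0,0,0,0,85],[40,2.6,0,0,0,0,85]]}}

```text
clock: 13.75
eef_pos: [476.6, 102.0, 15.3]
tcp_rot: [1.639, 1.428, 0.132]
contact_force: [-9.1, -1.2, 4.2]
opening: 0.995
```

```bash
python3 - <<'E'
from meas import *
s=r.sense(); print(s["eef_pos"],s["contact_force"])
p,d=vision.grab_frame("wrist"); cv2.imwrite("pics/w10.png",p[:,:,::-1])
E
```

```text
[476.60315528 102.00909204  15.28616246] [-9.10055089 -1.15685557  4.23171993]
```

View pics/w10.png

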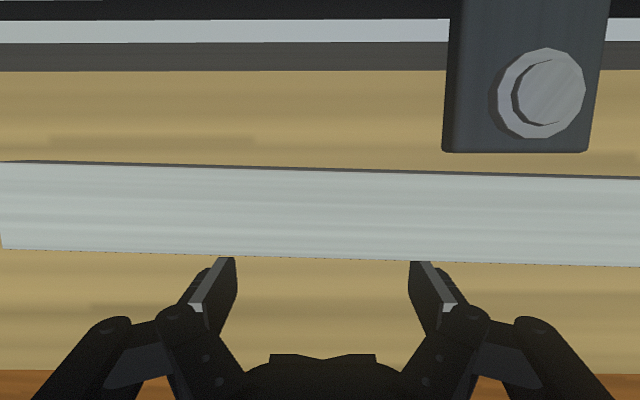

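The right finger is pushing the bar and squaring it up; the bar's front edge is at rows 250–265. Continuing.

Emit:
{"op": "step_arm", "data": {"rows": [[6,0.4,0,0,0,0,85],[11,0.7,0,0,0,0,85],[16,1,0,0,0,0,85],[21,1.4,0,0,0,0,85],[26,1.7,0,0,0,0,85],[31,2,0,0,0,0,85],[35,2.3,0,0,0,0,85],[38,2.5,0,0,0,0,85]]}}

```text
clock: 14.8
eef_pos: [513.4, 104.2, 14.5]
tcp_rot: [1.637, 1.431, 0.13]
contact_force: [-7.4, 0.5, 1.6]
opening: 0.999
```

```bash
python3 - <<'E'
from meas import *
s=r.sense(); print(s["eef_pos"],s["contact_force"])
p,d=vision.grab_frame("wrist"); cv2.imwrite("pics/w11.png",p[:,:,::-1])
E
```

```text
[513.36872667 104.18346816  14.50829763] [-7.44503673  0.46108556  1.58294286]
```

View pics/w11.png

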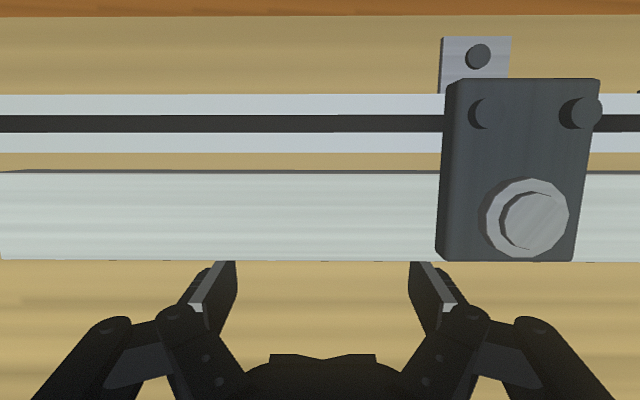

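The bar is now parallel to the fence with a gap of about 7 mm (rows 152–170). Closing it slowly.

Emit:
{"op": "step_arm", "data": {"rows": [[3,0.2,0,0,0,0,85],[5,0.3,0,0,0,0,85],[7,0.4,0,0,0,0,85],[8,0.5,0,0,0,0,85],[9,0.6,0,0,0,0,85],[10,0.6,0,0,0,0,85],[10,0.6,0,0,0,0,85],[10,0.6,0,0,0,0,85]]}}

```text
clock: 15.85
eef_pos: [520.6, 104.3, 13.7]
tcp_rot: [1.635, 1.437, 0.127]
contact_force: [-9.5, -0.8, 6.5]
opening: 0.995
```

Emit:
{"op": "step_arm", "data": {"rows": [[3,0.2,1,0,0,0,85],[4,0.3,1,0,0,0,85],[5,0.3,1,0,0,0,85],[6,0.4,1,0,0,0,85],[7,0.4,1,0,0,0,85],[7,0.4,1,0,0,0,85],[7,0.4,1,0,0,0,85],[7,0.4,1,0,0,0,85]]}}

```text
clock: 16.85
eef_pos: [522.7, 104.0, 13.5]
tcp_rot: [1.631, 1.446, 0.124]
contact_force: [-15.0, 0.4, 11.3]
opening: 0.992
```

```bash
python3 - <<'E'
from meas import *
s=r.sense(); print(s["eef_pos"],s["contact_force"])
p,d=vision.grab_frame("wrist"); cv2.imwrite("pics/w12.png",p[:,:,::-1])
E
```

```text
[522.69386024 103.96389077  13.47039823] [-15.02494501   0.42126032  11.3097422 ]
```

View pics/w12.png

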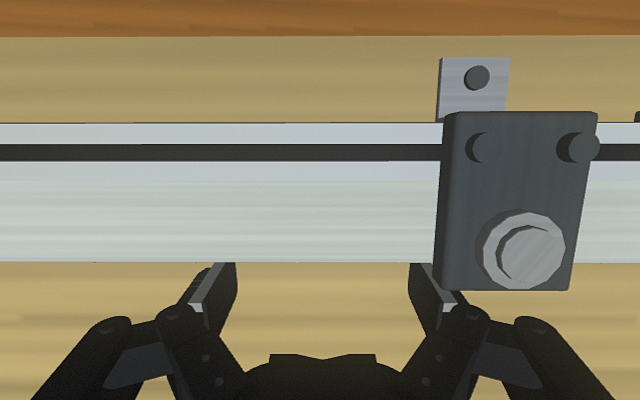

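The bar's front edge (row 262) is parallel to the fence, and the gap has closed up with 15 N reached. I'll retract, straighten the tool, close the fingers and go round to the tail.

Emit:
{"op": "step_arm", "data": {"rows": [[-8,-0.5,0,0,0,0,85],[-20,-1,10,0,0,0,85],[-20,10,60,0,0,0,60],[-15,50,90,0,0.05,0,0],[-5,100,90,-0.004,0.1,0,0],[10,150,90,-0.008,0.13,0,0],[15,187,90,-0.008,0.13,0,0],[15,187,90,-0.008,0.13,0,0]]}}

```text
clock: 17.9
eef_pos: [538.0, 293.4, 104.1]
tcp_rot: [-2.674, 1.561, 2.103]
contact_force: [0.3, 0.2, 0.2]
opening: 0.001
```

Emit:
{"op": "step_arm", "data": {"rows": [[0,0,0,0,0,0,0],[0,0,0,0,0,0,0],[0,0,0,0,0,0,0],[0,0,0,0,0,0,0],[0,0,0,0,0,0,0],[0,0,0,0,0,0,0],[0,0,0,0,0,0,0],[0,0,0,0,0,0,0]]}}

```text
clock: 18.9
eef_pos: [538.0, 293.4, 104.1]
tcp_rot: [-2.668, 1.561, 2.11]
contact_force: [-0.3, 0.3, -0.8]
opening: 0.001
```

```bash
python3 - <<'E'
from meas import *
s=r.sense(); print(s["eef_pos"],s["contact_force"],R.from_euler("xyz",s["tcp_rot"]).as_matrix().round(3))
p,d=vision.grab_frame("wrist"); cv2.imwrite("pics/w13.png",p[:,:,::-1])
C=cam("wrist",s)
import pickle; pickle.dump(s,open("pics/w13.pkl","wb"))
p,d=vision.grab_frame("top"); cv2.imwrite("pics/t13.png",cv2.resize(p[165:265,210:410,::-1],None,fx=4,fy=4,interpolation=cv2.INTER_CUBIC));cv2.imwrite("pics/t13f.png",p[:,:,::-1])
E
```

```text
[537.98341287 293.43157089 104.07321749] [-0.27617426  0.25452683 -0.76099015] [[-0.005  0.998  0.065]
 [ 0.008  0.065 -0.998]
 [-1.    -0.004 -0.009]]
```

View pics/w13.png

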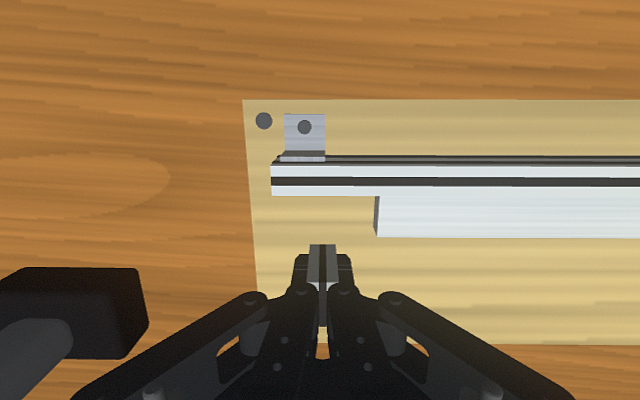

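View pics/t13.png

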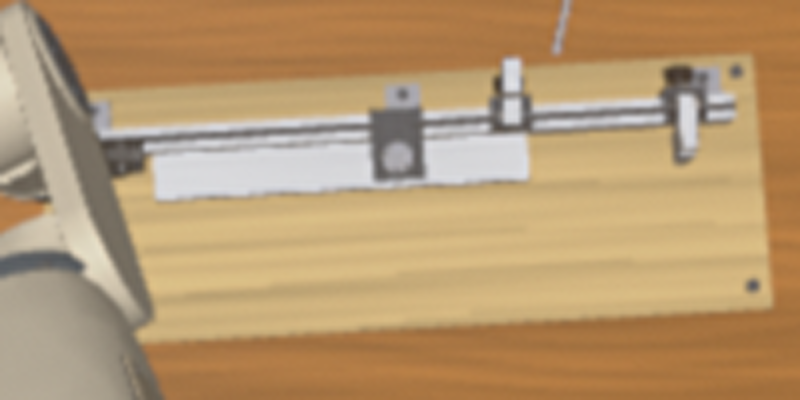

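The bar lies along the fence, with its tail at (378,196–237) in the wrist view. The far flag is down in the top crop at (686,125), and the near flag is still up.

```bash
cat > jf.py <<'E'
from meas import *
yaw=.065;c,sn=np.cos(yaw),np.sin(yaw)
def tojig(p): dx,dy=p[0]-533.7,p[1]-39.9; return np.array([c*dx+sn*dy,-sn*dx+c*dy])
def w(x,y): return np.array([533.7+c*x-sn*y,39.9+sn*x+c*y])
E
python3 - <<'E'
from jf import *
import pickle
s=pickle.load(open("pics/w13.pkl","rb")); C=cam("wrist",s); im=cv2.imread("pics/w13.png")
hsv=cv2.cvtColor(im,cv2.COLOR_BGR2HSV)
for uv in [(379,237),(379,197)]: print(ray(C,uv,38).round(1),tojig(ray(C,uv,38)).round(1))
for u in [400,460,520,580,630]:
    g=np.where(hsv[200:260,u,1]<50)[0].max()+200.5; print(u,g,tojig(ray(C,(u,g),38)).round(1))
for u in [290,320,350,365]:
    g=np.where(hsv[180:215,u,1]<50)[0].max()+180.5; print("fence",u,g,tojig(ray(C,(u,g),58)).round(1))
print(tojig(s["eef_pos"]))
E
```

```text
[521.8 249.2  38. ] [  1.7 209.7]
[553.5 253.3  38. ] [ 33.6 211.6]
400 237.5 [  1.4 193.8]
460 237.5 [  1.7 148.5]
520 237.5 [  1.9 103.5]
580 237.5 [ 2.2 58.6]
630 238.5 [ 1.6 21.1]
fence 290 195.5 [ 41.  273.6]
fence 320 195.5 [ 41.1 254. ]
fence 350 195.5 [ 41.2 234.4]
fence 365 195.5 [ 41.2 224.6]
[ 20.74231755 252.71794817]
```

Emit:
{"op": "step_arm", "data": {"rows": [[0,0,-20,0,0,0,0],[0,0,-40,0,0,0,0],[0,0,-60,0,0,0,0],[0,0,-70,0,0,0,0],[0,0,-77,0,0,0,0],[0,0,-77,0,0,0,0],[0.5,-7,-77,0,0,0,0],[1,-15,-77,0,0,0,0]]}}

```text
clock: 20.0
eef_pos: [539.3, 278.1, 27.7]
tcp_rot: [-2.765, 1.561, 2.014]
contact_force: [0.0, 0.9, 0.9]
opening: 0.0
```

```bash
python3 - <<'E'
from jf import *
s=r.sense(); print(s["eef_pos"],tojig(s["eef_pos"]),s["contact_force"])
p,d=vision.grab_frame("wrist"); cv2.imwrite("pics/w14.png",p[:,:,::-1])
E
```

```text
[539.33419053 278.0898915   27.6525976 ] [ 21.0937356  237.32092793] [0.04407568 0.91262826 0.94966105]
```

View pics/w14.png

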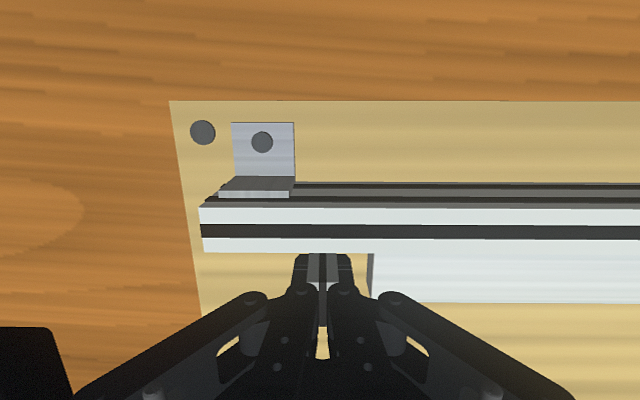

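Emit:
{"op": "step_arm", "data": {"rows": [[0.3,-5,0,0,0,0,0],[0.7,-10,0,0,0,0,0],[1,-15,0,0,0,0,0],[1.3,-20,0,0,0,0,0],[1.6,-25,0,0,0,0,0],[2,-30,0,0,0,0,0],[2.3,-35,0,0,0,0,0],[2.6,-40,0,0,0,0,0]]}}

```text
clock: 21.05
eef_pos: [541.9, 237.8, 27.7]
tcp_rot: [-2.798, 1.56, 1.98]
contact_force: [-1.3, 5.9, 0.1]
opening: -0.0
```

Emit:
{"op": "step_arm", "data": {"rows": [[0.3,-5,0,0,0,0,0],[0.7,-10,0,0,0,0,0],[1,-15,0,0,0,0,0],[1.3,-20,0,0,0,0,0],[1.6,-25,0,0,0,0,0],[2,-30,0,0,0,0,0],[2.3,-35,0,0,0,0,0],[2.6,-40,0,0,0,0,0]]}}

```text
clock: 22.05
eef_pos: [544.5, 198.3, 27.7]
tcp_rot: [-2.848, 1.559, 1.929]
contact_force: [-0.6, 5.1, -1.3]
opening: -0.003
```

```bash
python3 - <<'E'
from jf import *
s=r.sense(); print(s["eef_pos"],tojig(s["eef_pos"]),s["contact_force"])
p,d=vision.grab_frame("wrist"); cv2.imwrite("pics/w15.png",p[:,:,::-1])
p,d=vision.grab_frame("top"); cv2.imwrite("pics/t15.png",cv2.resize(p[165:265,210:410,::-1],None,fx=4,fy=4,interpolation=cv2.INTER_CUBIC));cv2.imwrite("pics/t15f.png",p[:,:,::-1])
E
```

```text
[544.47223124 198.32095127  27.743402  ] [ 21.03959522 157.38670275] [-0.56989275  5.14182541 -1.27145862]
```

View pics/w15.png

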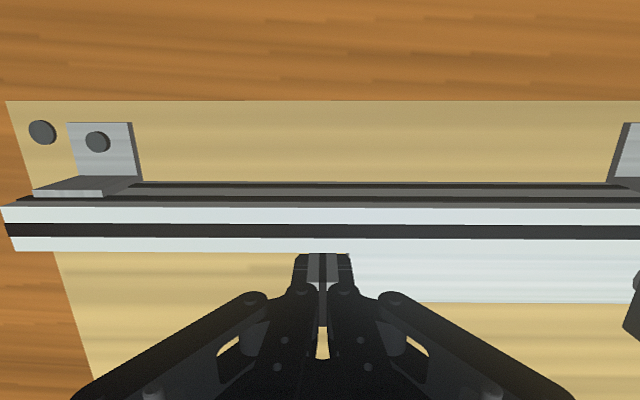

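View pics/t15.png

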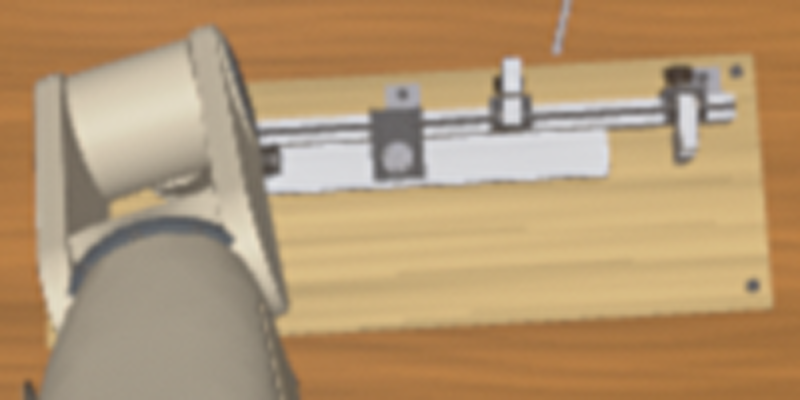

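The push takes a steady 5–6 N. The bar's end is at top crop x≈609, and the flag's +y side is at about 674, roughly 55 mm still to go.

Emit:
{"op": "step_arm", "data": {"rows": [[0.3,-5,0,0,0,0,0],[0.7,-10,0,0,0,0,0],[1,-15,0,0,0,0,0],[1.3,-20,0,0,0,0,0],[1.6,-25,0,0,0,0,0],[2,-30,0,0,0,0,0],[2.3,-35,0,0,0,0,0],[2.6,-40,0,0,0,0,0]]}}

```text
clock: 23.15
eef_pos: [547.0, 158.2, 27.8]
tcp_rot: [-2.844, 1.559, 1.932]
contact_force: [-0.7, 6.0, -1.4]
opening: -0.004
```

Emit:
{"op": "step_arm", "data": {"rows": [[0,-1,0,0,0,0,0],[0.1,-2,0,0,0,0,0],[0.2,-3,0,0,0,0,0],[0.2,-4,0,0,0,0,0],[0.3,-5,0,0,0,0,0],[0.3,-5,0,0,0,0,0],[0.3,-5,0,0,0,0,0],[0.3,-5,0,0,0,0,0]]}}

```text
clock: 24.15
eef_pos: [547.4, 153.6, 27.8]
tcp_rot: [-2.86, 1.559, 1.917]
contact_force: [-0.4, 5.0, -1.5]
opening: -0.0
```

```bash
python3 - <<'E'
from jf import *
s=r.sense(); print(s["eef_pos"],tojig(s["eef_pos"]),s["contact_force"])
p,d=vision.grab_frame("wrist"); cv2.imwrite("pics/w16.png",p[:,:,::-1])
p,d=vision.grab_frame("top"); cv2.imwrite("pics/t16.png",cv2.resize(p[180:215,300:410,::-1],None,fx=7,fy=7,interpolation=cv2.INTER_CUBIC));cv2.imwrite("pics/t16f.png",p[:,:,::-1])
E
```

```text
[547.36002356 153.59452881  27.75201049] [ 21.01611849 112.56715723] [-0.38755805  5.01066643 -1.53856352]
```

View pics/w16.png

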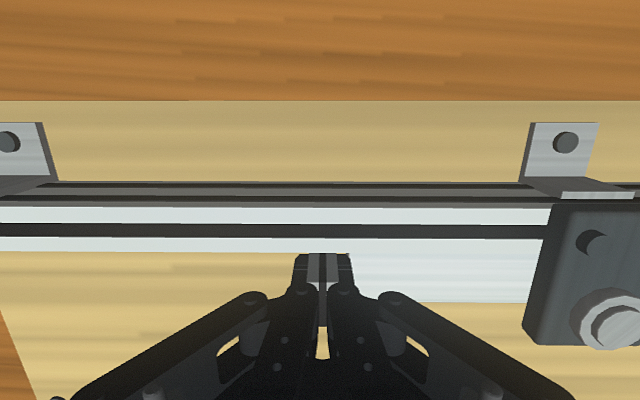

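View pics/t16.png

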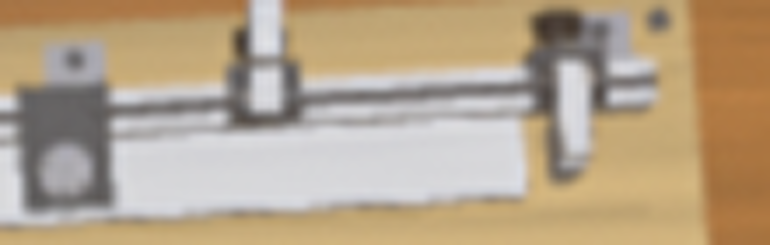

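About 11 mm remain in the top crop: bar end at x≈525, flag side at about 550. Creeping now while watching the force.

Emit:
{"op": "step_arm", "data": {"rows": [[0,-1,0,0,0,0,0],[0.1,-2,0,0,0,0,0],[0.2,-3,0,0,0,0,0],[0.3,-4,0,0,0,0,0],[0.3,-5,0,0,0,0,0],[0.4,-6,0,0,0,0,0],[0.5,-7,0,0,0,0,0],[0.5,-8,0,0,0,0,0]]}}

```text
clock: 25.25
eef_pos: [547.8, 146.0, 27.8]
tcp_rot: [-2.87, 1.558, 1.907]
contact_force: [-1.0, 5.1, -0.6]
opening: 0.001
```

Emit:
{"op": "step_arm", "data": {"rows": [[0,-0.5,0,0,0,0,0],[0,-1,0,0,0,0,0],[0.1,-1.5,0,0,0,0,0],[0.1,-2,0,0,0,0,0],[0.2,-2.5,0,0,0,0,0],[0.2,-3,0,0,0,0,0],[0.2,-3,0,0,0,0,0],[0.2,-3,0,0,0,0,0]]}}

```text
clock: 26.25
eef_pos: [548.0, 143.3, 27.7]
tcp_rot: [-2.874, 1.558, 1.902]
contact_force: [-1.2, 5.2, -0.8]
opening: 0.002
```

```bash
python3 - <<'E'
from jf import *
s=r.sense(); print(s["eef_pos"],tojig(s["eef_pos"]),s["contact_force"])
p,d=vision.grab_frame("top"); cv2.imwrite("pics/t17.png",cv2.resize(p[180:215,300:410,::-1],None,fx=7,fy=7,interpolation=cv2.INTER_CUBIC));cv2.imwrite("pics/t17f.png",p[:,:,::-1])
E
```

```text
[547.9867201  143.28055759  27.73391132] [ 20.97155546 102.23426002] [-1.22545904  5.18235824 -0.83739097]
```

View pics/t17.png

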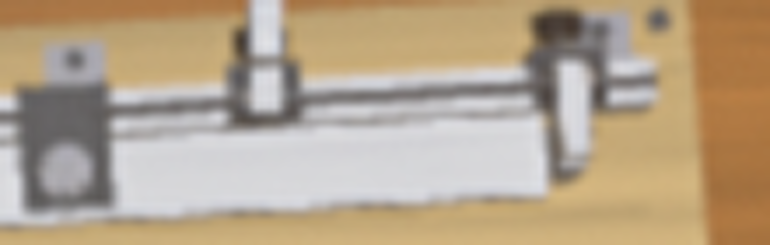

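The bar's end (548) has reached the flag's side. Now taking up the play in 2 mm steps.

Emit:
{"op": "step_arm", "data": {"rows": [[0,-0.4,0,0,0,0,0],[0,-0.8,0,0,0,0,0],[0.1,-1.2,0,0,0,0,0],[0.1,-1.6,0,0,0,0,0],[0.1,-2,0,0,0,0,0],[0.2,-2.4,0,0,0,0,0],[0.2,-2.4,0,0,0,0,0],[0.2,-2.4,0,0,0,0,0]]}}

```text
clock: 27.3
eef_pos: [548.1, 141.3, 27.8]
tcp_rot: [-2.883, 1.558, 1.893]
contact_force: [-0.6, 5.9, -0.9]
opening: 0.004
```

Emit:
{"op": "step_arm", "data": {"rows": [[0,-0.3,0,0,0,0,0],[0,-0.6,0,0,0,0,0],[0,-0.9,0,0,0,0,0],[0.1,-1.2,0,0,0,0,0],[0.1,-1.5,0,0,0,0,0],[0.1,-1.8,0,0,0,0,0],[0.1,-1.8,0,0,0,0,0],[0.1,-1.8,0,0,0,0,0]]}}

```text
clock: 28.3
eef_pos: [548.2, 139.9, 27.8]
tcp_rot: [-2.894, 1.557, 1.882]
contact_force: [-0.3, 5.0, -0.8]
opening: 0.0
```

```bash
python3 - <<'E'
from jf import *
s=r.sense(); print(s["eef_pos"],tojig(s["eef_pos"]),s["contact_force"])
p,d=vision.grab_frame("top"); cv2.imwrite("pics/t18.png",cv2.resize(p[180:215,300:410,::-1],None,fx=7,fy=7,interpolation=cv2.INTER_CUBIC));cv2.imwrite("pics/t18f.png",p[:,:,::-1])
E
```

```text
[548.21863347 139.90943765  27.751401  ] [20.98401055 98.85519531] [-0.34711186  4.98829847 -0.8324661 ]
```

View pics/t18.png

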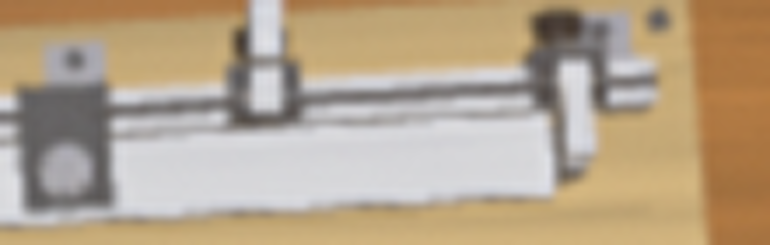

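The flag has begun to slide along its pin (its white face went from 573 to 577). Continuing in small steps, reading the force after each one.

Emit:
{"op": "step_arm", "data": {"rows": [[0,-0.3,0,0,0,0,0],[0,-0.6,0,0,0,0,0],[0,-0.9,0,0,0,0,0],[0.1,-1.2,0,0,0,0,0],[0.1,-1.5,0,0,0,0,0],[0.1,-1.8,0,0,0,0,0],[0.1,-1.8,0,0,0,0,0],[0.1,-1.8,0,0,0,0,0]]}}

```text
clock: 29.35
eef_pos: [548.3, 138.5, 27.8]
tcp_rot: [-2.912, 1.557, 1.864]
contact_force: [-0.7, 6.2, -1.4]
opening: -0.001
```

Emit:
{"op": "step_arm", "data": {"rows": [[0,-0.3,0,0,0,0,0],[0,-0.6,0,0,0,0,0],[0,-0.9,0,0,0,0,0],[0.1,-1.2,0,0,0,0,0],[0.1,-1.5,0,0,0,0,0],[0.1,-1.5,0,0,0,0,0],[0.1,-1.5,0,0,0,0,0],[0.1,-1.5,0,0,0,0,0]]}}

```text
clock: 30.35
eef_pos: [548.4, 137.5, 27.8]
tcp_rot: [-2.918, 1.557, 1.858]
contact_force: [-1.0, 6.2, -1.2]
opening: -0.001
```

```bash
python3 - <<'E'
from jf import *
s=r.sense(); print(s["eef_pos"],tojig(s["eef_pos"]),s["contact_force"])
p,d=vision.grab_frame("top"); cv2.imwrite("pics/t19.png",cv2.resize(p[180:215,300:410,::-1],None,fx=7,fy=7,interpolation=cv2.INTER_CUBIC));cv2.imwrite("pics/t19f.png",p[:,:,::-1])
E
```

```text
[548.40576878 137.47568408  27.78578819] [21.01266807 96.41442599] [-0.97840074  6.2011931  -1.19797584]
```

View pics/t19.png

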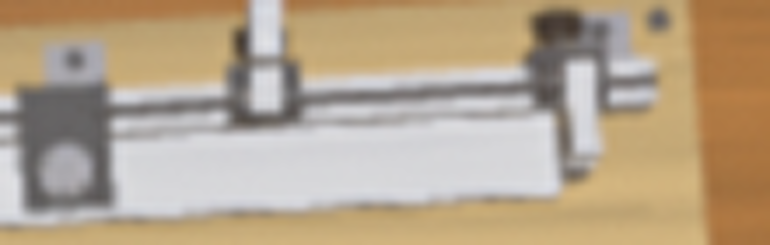

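Emit:
{"op": "step_arm", "data": {"rows": [[0,-0.3,0,0,0,0,0],[0,-0.6,0,0,0,0,0],[0,-0.9,0,0,0,0,0],[0.1,-1.2,0,0,0,0,0],[0.1,-1.5,0,0,0,0,0],[0.1,-1.5,0,0,0,0,0],[0.1,-1.5,0,0,0,0,0],[0.1,-1.5,0,0,0,0,0]]}}

```text
clock: 31.4
eef_pos: [548.5, 136.6, 27.8]
tcp_rot: [-2.928, 1.556, 1.848]
contact_force: [0.2, 7.3, -0.7]
opening: 0.001
```

```bash
python3 - <<'E'
from jf import *
for i in range(1):
    s=r.sense(); print(s["eef_pos"],tojig(s["eef_pos"]),s["contact_force"])
p,d=vision.grab_frame("top"); cv2.imwrite("pics/t20.png",cv2.resize(p[180:215,300:410,::-1],None,fx=7,fy=7,interpolation=cv2.INTER_CUBIC));cv2.imwrite("pics/t20f.png",p[:,:,::-1])
E
```

```text
[548.46425064 136.55467055  27.77601457] [21.01120269 95.49155877] [ 0.15606269  7.32667131 -0.70184576]
```

View pics/t20.png

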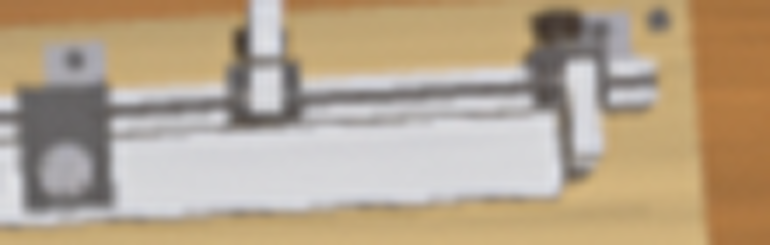

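Force is rising (7.3 N against a sliding base of about 5.1 N), and the carriage edges at 530 and 607 have not moved. One more small step.

Emit:
{"op": "step_arm", "data": {"rows": [[0,-0.3,0,0,0,0,0],[0,-0.6,0,0,0,0,0],[0,-0.9,0,0,0,0,0],[0.1,-1.2,0,0,0,0,0],[0.1,-1.2,0,0,0,0,0],[0.1,-1.2,0,0,0,0,0],[0.1,-1.2,0,0,0,0,0],[0.1,-1.2,0,0,0,0,0]]}}

```text
clock: 32.45
eef_pos: [548.5, 136.3, 27.8]
tcp_rot: [-2.946, 1.555, 1.83]
contact_force: [-0.5, 9.2, -1.8]
opening: 0.005
```

Emit:
{"op": "step_arm", "data": {"rows": [[0,-0.4,0,0,0,0,0],[0,-0.4,0,0,0,0,0],[0,-0.4,0,0,0,0,0],[0,-0.4,0,0,0,0,0],[0,-0.4,0,0,0,0,0],[0,-0.4,0,0,0,0,0],[0,-0.4,0,0,0,0,0],[0,-0.4,0,0,0,0,0]]}}

```text
clock: 33.45
eef_pos: [548.5, 136.4, 27.8]
tcp_rot: [-2.956, 1.554, 1.819]
contact_force: [-1.1, 6.5, -1.0]
opening: 0.003
```

```bash
python3 - <<'E'
from jf import *
s=r.sense(); print(s["eef_pos"],tojig(s["eef_pos"]),s["contact_force"])
p,d=vision.grab_frame("top"); cv2.imwrite("pics/t21.png",cv2.resize(p[180:215,300:410,::-1],None,fx=7,fy=7,interpolation=cv2.INTER_CUBIC));cv2.imwrite("pics/t21f.png",p[:,:,::-1])
E
```

```text
[548.46562992 136.39448708  27.8016628 ] [21.00217447 95.33162399] [-1.07931819  6.5208699  -0.95698741]
```

View pics/t21.png

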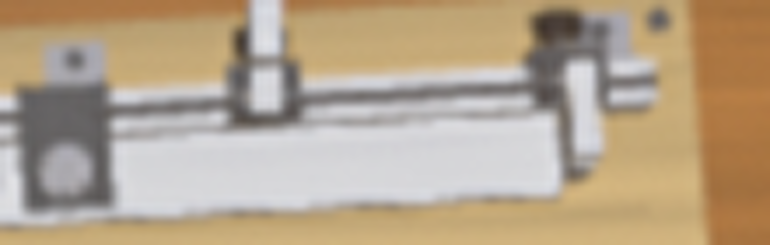

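The force eased to 6.5 N with nothing moving. I'll press once more to about 9.5–10 N, which puts roughly 4–5 N on the stop, and hold it.

Emit:
{"op": "step_arm", "data": {"rows": [[0,-0.5,0,0,0,0,0],[0,-1,0,0,0,0,0],[0,-1.5,0,0,0,0,0],[0,-1.5,0,0,0,0,0],[0,-1.5,0,0,0,0,0],[0,-1.5,0,0,0,0,0],[0,-1.5,0,0,0,0,0],[0,-1.5,0,0,0,0,0]]}}

```text
clock: 34.5
eef_pos: [548.5, 136.0, 27.8]
tcp_rot: [-2.986, 1.553, 1.789]
contact_force: [-0.9, 10.3, -1.2]
opening: 0.001
```

Held at 10.3 N. Backing off and rising to inspect.

Emit:
{"op": "step_arm", "data": {"rows": [[0,2,0,0,0,0,0],[-1,15,0,0,0,0,0],[-2,20,20,0,0,0,0],[-2,20,60,0,0,0,0],[-2,0,110,0,0,0,0],[-5,-50,130,0,0,0,0],[-10,-110,130,0,0,0,0],[-15,-170,130,0,0,0,0]]}}

```text
clock: 35.5
eef_pos: [533.6, -35.3, 158.5]
tcp_rot: [-3.055, 1.554, 1.721]
contact_force: [1.1, -0.5, -0.2]
opening: 0.001
```

Emit:
{"op": "step_arm", "data": {"rows": [[-15,-50,15,0,0,0,0],[-30,-80,15,0,0,0,0],[-30,-80,15,0,0,0,0],[-30,-80,15,0,0,0,0],[-30,-80,15,0,0,0,0],[-30,-80,15,0,0,0,0],[-30,-80,15,0,0,0,0],[-30,-80,15,0,0,0,0]]}}

```text
clock: 36.5
eef_pos: [503.6, -115.0, 173.5]
tcp_rot: [-3.047, 1.554, 1.729]
contact_force: [0.3, -0.1, -0.9]
opening: 0.0
```

```bash
python3 - <<'E'
from jf import *
import pickle
s=r.sense(); print(s["eef_pos"],tojig(s["eef_pos"]),s["contact_force"]); pickle.dump(s,open("pics/w22.pkl","wb"))
p,d=vision.grab_frame("wrist"); cv2.imwrite("pics/w22.png",p[:,:,::-1])
p,d=vision.grab_frame("side"); cv2.imwrite("pics/s22.png",cv2.resize(p[140:310,290:400,::-1],None,fx=3.5,fy=3.5,interpolation=cv2.INTER_CUBIC))
E
```

```text
[ 503.61321532 -115.02273701  173.46319829] [ -40.08613718 -152.64131374] [ 0.25105424 -0.07849108 -0.8759456 ]
```

View pics/w22.png

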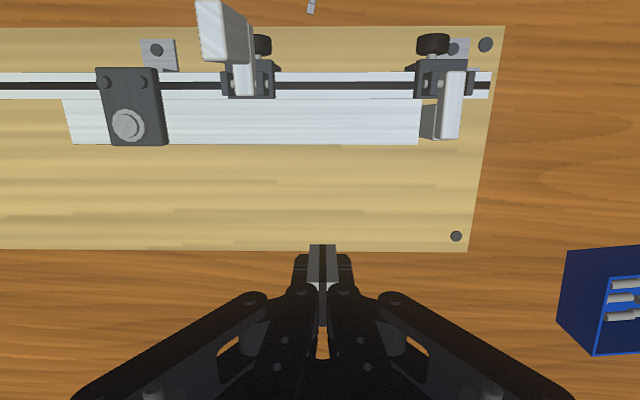

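View pics/s22.png

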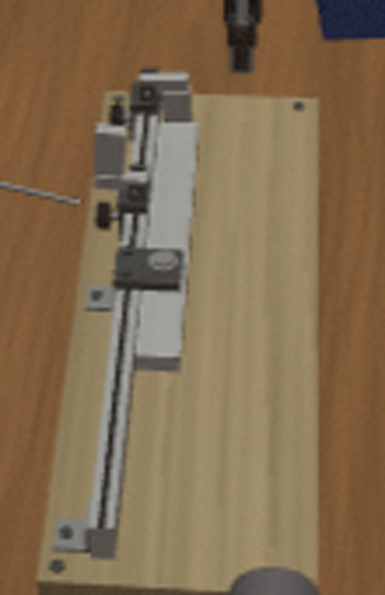

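The bar lies along the fence, with its end (~420) meeting the lower edge of the flag's side face (421,138). Next I'll check numerically for flushness, the gap and any carriage slip.

```bash
python3 - <<'E'
from jf import *
import pickle
s=pickle.load(open("pics/w22.pkl","rb")); C=cam("wrist",s); im=cv2.imread("pics/w22.png")
hsv=cv2.cvtColor(im,cv2.COLOR_BGR2HSV)
for u in [75,90,105,180,240,300,360,400,412]:
    g=np.where(hsv[110:160,u,1]<50)[0].max()+110.5; print(u,g,tojig(ray(C,(u,g),38)).round(1))
for u in [10,40,470,487]:
    g=np.where(hsv[80:110,u,1]<50)[0].max()+80.5; print("fence",u,g,tojig(ray(C,(u,g),58)).round(1))
for v in [115,125,135]: 
    row=im[v,405:470].mean(1).astype(int); print(v,row.tolist())
cv2.imwrite("pics/w22z.png",cv2.resize(im[20:170,380:510],None,fx=4,fy=4,interpolation=cv2.INTER_CUBIC))
# carriage knob/edges comparison in top view
a=cv2.imread("pics/t16f.png",0); 
import glob
b=cv2.imread("pics/t21f.png",0); t=cv2.imread("pics/t13f.png",0)
for n,x in (("13",t),("16",a),("21",b)):
    sh,rs=cv2.phaseCorrelate(np.float32(t[178:190,374:388]),np.float32(x[178:190,374:388])); print(n,np.round(sh,3),round(rs,2))
E
```

```text
75 143.5 [ 0.9 77.7]
90 143.5 [ 0.9 63.7]
105 143.5 [ 1.  49.6]
180 143.5 [  1.1 -20.2]
240 144.5 [  0.4 -75.6]
300 144.5 [   0.5 -130.7]
360 144.5 [   0.6 -185.5]
400 144.5 [   0.7 -221.8]
412 144.5 [   0.7 -232.6]
fence 10 98.5 [ 40.4 105.3]
fence 40 98.5 [40.4 80.3]
fence 470 98.5 [  40.4 -269.9]
fence 487 98.5 [  40.4 -283.4]
115 [210, 210, 210, 210, 212, 211, 211, 210, 213, 211, 210, 212, 212, 215, 222, 195, 80, 91, 96, 94, 95, 96, 94, 95, 95, 94, 92, 95, 89, 113, 147, 103, 91, 92, 93, 91, 94, 132, 176, 199, 211, 209, 209, 205, 206, 204, 207, 205, 205, 202, 201, 201, 199, 200, 204, 184, 154, 153, 153, 154, 154, 155, 152, 151, 153]
125 [209, 210, 209, 211, 212, 208, 212, 210, 210, 210, 211, 211, 211, 219, 197, 75, 92, 95, 96, 93, 92, 95, 92, 92, 91, 92, 94, 88, 111, 141, 104, 88, 93, 94, 92, 97, 131, 169, 194, 212, 210, 208, 206, 206, 206, 204, 205, 203, 203, 202, 201, 199, 201, 203, 182, 154, 153, 155, 155, 154, 154, 154, 154, 152, 154]
135 [213, 213, 212, 211, 212, 211, 213, 213, 213, 213, 212, 213, 220, 198, 77, 89, 92, 95, 91, 94, 94, 92, 95, 92, 95, 93, 91, 112, 144, 105, 88, 92, 96, 91, 98, 130, 166, 192, 212, 211, 208, 209, 206, 208, 206, 206, 202, 203, 203, 201, 198, 204, 201, 182, 159, 163, 164, 163, 162, 164, 164, 162, 162, 163, 161]
13 [0.5 0. ] 1.0
16 [0.527 0.03 ] 0.99
21 [0.738 0.035] 1.06
```

View pics/w22z.png

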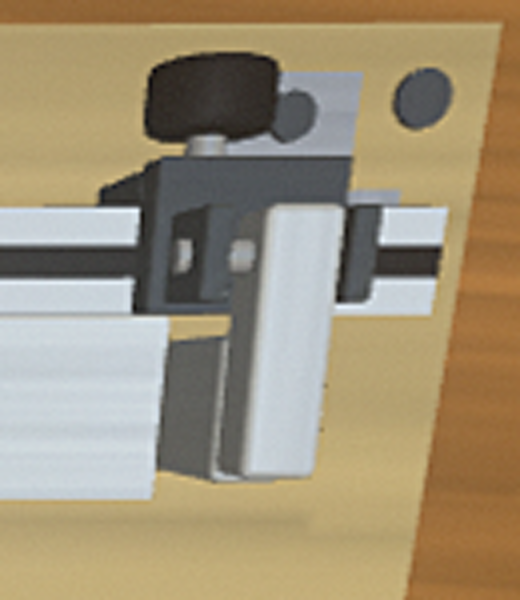

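```bash
python3 - <<'E'
import cv2,numpy as np
t=cv2.imread("pics/t13f.png",0); 
for n in ("16","17","18","19","20","21"):
    x=cv2.imread(f"pics/t{n}f.png",0)
    # knob-only patch (behind the fence) and reference: bracket/screw to its right
    for nm,(r0,r1,c0,c1) in {"knob":(179,186,374,386),"ref":(180,188,388,398)}.items():
        tp=t[r0:r1,c0:c1]; sc=4
        T=cv2.resize(tp,None,fx=sc,fy=sc,interpolation=cv2.INTER_CUBIC); X=cv2.resize(x[r0-3:r1+3,c0-3:c1+3],None,fx=sc,fy=sc,interpolation=cv2.INTER_CUBIC)
        m=cv2.matchTemplate(X,T,cv2.TM_CCOEFF_NORMED); _,v,_,l=cv2.minMaxLoc(m); print(n,nm,round(v,3),(l[0]/sc-3,l[1]/sc-3),end=" | ")
    print()
E
```

```text
16 knob 0.999 (0.0, 0.0) | 16 ref 0.997 (0.0, 0.0) | 
17 knob 0.999 (0.0, 0.0) | 17 ref 0.996 (0.0, 0.0) | 
18 knob 0.999 (0.0, 0.0) | 18 ref 0.996 (0.0, 0.0) | 
19 knob 0.999 (0.0, 0.0) | 19 ref 0.996 (0.0, 0.0) | 
20 knob 0.999 (0.0, 0.0) | 20 ref 0.996 (0.0, 0.0) | 
21 knob 0.998 (0.0, 0.0) | 21 ref 0.997 (0.0, 0.0) |
```

```bash
python3 - <<'E'
from jf import *
import pickle
s=pickle.load(open("pics/w22.pkl","rb")); C=cam("wrist",s); im=cv2.imread("pics/w22.png").astype(float)
def edge(u,lo,hi):
    sat=(im[lo:hi,u].max(1)-im[lo:hi,u].min(1)); th=(sat[:3].mean()+sat[-3:].mean())/2
    i=np.where((sat[:-1]<th)&(sat[1:]>=th))[0][-1]; return lo+i+(th-sat[i])/(sat[i+1]-sat[i])
B=np.array([tojig(ray(C,(u,edge(u,134,152)),38)) for u in list(range(78,100,2))+list(range(175,412,4))])
F=np.array([tojig(ray(C,(u,edge(u,91,106)),58)) for u in list(range(2,55,3))+list(range(476,488,2))])
for n,A in(("bar",B),("fence",F)):
    p=np.polyfit(A[:,1],A[:,0],1); print(n,p, np.polyval(p,[85,-235]).round(2), np.std(A[:,0]-np.polyval(p,A[:,1])).round(2))
p,d=vision.grab_frame("top"); x=p[:,:,::-1]; cv2.imwrite("pics/t23f.png",x); x=cv2.cvtColor(np.ascontiguousarray(x),cv2.COLOR_BGR2GRAY)
t=cv2.imread("pics/t13f.png",0)
tp=cv2.resize(t[179:186,374:386],None,fx=8,fy=8,interpolation=cv2.INTER_CUBIC);X=cv2.resize(x[176:189,371:389],None,fx=8,fy=8,interpolation=cv2.INTER_CUBIC)
_,v,_,l=cv2.minMaxLoc(cv2.matchTemplate(X,tp,cv2.TM_CCOEFF_NORMED)); print("knob",v,l[0]/8-3,l[1]/8-3)
cv2.imwrite("pics/t23.png",cv2.resize(p[165:265,210:410,::-1],None,fx=4,fy=4,interpolation=cv2.INTER_CUBIC))
E
```

```text
bar [6.75933144e-04 7.97928628e-01] [0.86 0.64] 0.1
fence [-1.61809138e-05  4.04328951e+01] [40.43 40.44] 0.04
knob 0.9978218078613281 0.0 0.0
```

View pics/t23.png

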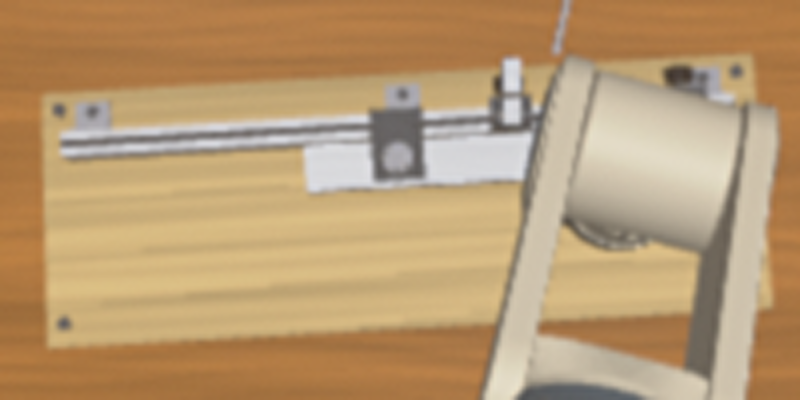

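The bar is parallel to the fence within about 0.2 mm over its length, with no gap, and the knob has not moved. Handing in.

```bash
python3 - <<'E'
from rig import r, order
print(r.sense()["contact_force"]); print(order.sign_off())
E
```

```text
[-0.31868768 -0.9849692  -0.36584595]
the job is handed in; nothing more can be done
None
```

The job is done and handed in at about 37 s. I flipped the far stop fully down and pressed it onto its rest with about 12 N. I then pushed the bar flat against the fence with two fingers. Last, I slid it endways with closed fingers until the flag's play was taken up and the push read 10.3 N. Sliding alone took about 5.2 N, so roughly 4–5 N bore on the stop.

**Checks that passed:**
- **Bar on the fence:** its front edge is parallel to the fence within about 0.2 mm over its length, with no visible gap.
- **Bar on the stop:** its end meets the flag, and the flag sits at the -y end of its play.
- **Carriage:** the far stop's knob showed no shift in the top view before and after the push.
- **Surroundings:** the near stop is still up, and the arm was clear of everything at hand-in. The areas I viewed looked undisturbed, but I did not measure the pail, drill, bin or scraper again.

**What went wrong or disagreed:**
- My first 30° tool tilt ran into a wrist joint limit, so I redid that push at about 9°.
- The force on the stop eased between the two presses (9.2 N to 6.5 N) before I pressed again and held.
- An early image comparison suggested the carriage had shifted 0.24 px, but that patch included the moving flag. Comparing the knob alone showed no shift.

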